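Charge the ball mill and hold its lid clamp down

TASK

Charge the mill: with the scoop, bring at least three of the brown grinding balls from the steel tray into the mill's bowl, spilling none, then lay the scoop back down on the bench. Then push the sprung clamp arm down past its last ratchet click until the lid is fully home on the bowl, and finish still holding it pressed down there with the fingers, because the ratchet alone lets the lid spring ajar. Do not touch the balls with the fingers, and leave the jar, the beaker and the tin where they are.

Things in the scene. Friction and masses are not known exactly. Their poses are not given: they have to be found in the camera images.
- mill: Bench ball mill, fixed: white housing 280 x 210 mm with an aluminium plate on top (plate top 100 mm above the bench). Origin on the bench under its middle; +x from the control panel to the back, +y to the left seen from the panel, z up. The bowl is free to approach from the mill's -y side; ratchet wheel and pawl are at the back on the +y side.
- bowl: Round steel grinding bowl fixed on the mill's plate, 110 mm outside, 100 mm inside diameter, 50 mm high, inner floor 6 mm above its origin. Origin at the centre of its underside, at x = -45 mm, y = 0, 100 mm above the bench in the mill's frame; z up.
- bowl_rim (a point): Centre of the bowl's open mouth, level with the rim, 150 mm above the bench.
- bowl_mid (a point): Middle of the bowl's hollow, 25 mm below the rim.
- clamp (a joint): Clamp arm angle (rad): 0 = open (stands 1.25 above level, held by its spring), grows as it is pushed down; 1.25 = home, lid flush on the bowl (hard stop). The pawl clicks past three teeth at about 0.73, 0.94, 1.16; let go after the last it springs back to about 1.14, lid ajar; before the first it flies open. Force at the bar: 2 N at the start, 6 to 8 N near home.
- clamp_bar (a point): Middle of the arm's grip bar: black, round, 20 mm diameter, along the mill's y axis, 76 mm clear between the arm's two side rails. It moves on a 178 mm circle about clamp_hinge: open 56 mm in front of the hinge (mill -x) and 169 mm above it; home 178 mm in front and level with it, 27 mm clear of the lid's edge and 60 mm above the mill's plate.
- clamp_hinge (a point): Middle of the clamp arm's hinge axis, which runs along the mill's y axis; at x = +40 mm, 160 mm above the bench in the mill's frame.
- tray: Steel tray, fixed, 215 x 82 mm outside, 28 mm high, walls and floor 3 mm, with five loose balls. Origin under its centre; x along its long side. The balls lie in the +x half; the near half (x below -10 mm) starts free of balls.
- tray_far (a point): Middle of the inner face of the tray's +x end wall, at the level of the tray's inner floor (3 mm above the bench).
- scoop: Aluminium scoop, loose, about 0.12 kg. Origin under the pan's middle, +x to the lip, z up. Pan 80 mm long (x -40 to +40), 69 wide, floor 2 mm; side walls 27 mm high behind, 16 in front, 64 apart inside, ending 8 mm short of the lip; back wall 34 mm. Blue handle 18 mm wide rises backwards at 25 degrees to 160 mm behind the origin, 82 mm high.
- scoop_grip (a point): The point to grasp on the scoop: middle of the handle, 112 mm behind the scoop's origin and 60 mm above its underside; the handle is 18 mm wide across the scoop's y axis.
- scoop_lip (a point): Middle of the scoop's front edge, 40 mm in front of its origin, on the underside.
- scoop_pan (a point): A point in the middle of the pan, 12 mm above the scoop's underside.
- ball0: Brown agate grinding ball, 20 mm in diameter, about 12 g, polished and slippery, rolls easily; origin at its centre.
- ball1: Brown agate grinding ball, 20 mm in diameter, about 12 g, polished and slippery, rolls easily; origin at its centre.
- ball2: Brown agate grinding ball, 20 mm in diameter, about 12 g, polished and slippery, rolls easily; origin at its centre.
- ball3: Brown agate grinding ball, 20 mm in diameter, about 12 g, polished and slippery, rolls easily; origin at its centre.
- ball4: Brown agate grinding ball, 20 mm in diameter, about 12 g, polished and slippery, rolls easily; origin at its centre.
- reagent_jar: Bystander: amber jar with a black cap, 58 mm in diameter, 85 mm high; origin under its centre.
- beaker: Bystander: clear beaker, 68 mm in diameter, 85 mm high; origin under its centre.
- sample_tin: Bystander: low pale metal tin, 52 mm in diameter, 45 mm high; origin under its centre.
Things that resemble listed ones, but are neither listed nor needed, are in the scene too. Of the things that look like the tray, take the one that is nearest to the robot's base at the start.

How it is judged:
On the way, in this order (a step that is already met when the one before it is completed fails the run):
1. at least three balls lie in the bowl ((distance between each of ball0, ball1, ball2 and bowl_mid below 0.05 m or distance between each of ball0, ball1, ball3 and bowl_mid below 0.05 m or distance between each of ball0, ball1, ball4 and bowl_mid below 0.05 m or distance between each of ball0, ball2, ball3 and bowl_mid below 0.05 m or distance between each of ball0, ball2, ball4 and bowl_mid below 0.05 m or distance between each of ball0, ball3, ball4 and bowl_mid below 0.05 m or distance between each of ball1, ball2, ball3 and bowl_mid below 0.05 m or distance between each of ball1, ball2, ball4 and bowl_mid below 0.05 m or distance between each of ball1, ball3, ball4 and bowl_mid below 0.05 m or distance between each of ball2, ball3, ball4 and bowl_mid below 0.05 m)), for 0.2 s.
2. the scoop is laid down flat and let go (height (world z) of scoop below 0.03 m and angle between scoop's own z axis and vertical below 0.35 rad and linear speed of scoop below 0.03 m/s and contact force between the fingers and scoop below 0.1 N), for 0.2 s.
3. the clamp arm is past its last ratchet click (value of joint clamp above 1.17 rad), for 0.2 s.
At the end, for the whole second after the job is handed in: At least three balls in the bowl, the rest in tray or scoop; scoop released, still, flat on bench or tray (under 30 mm, 0.35 rad); clamp above 1.20 rad (ratchet alone leaves 1.14), fingers pressing it over 2.5 N; jar, beaker and tin within 30 mm of their start (all of step 2 and (distance between each of ball0, ball1, ball2 and bowl_mid below 0.05 m or distance between each of ball0, ball1, ball3 and bowl_mid below 0.05 m or distance between each of ball0, ball1, ball4 and bowl_mid below 0.05 m or distance between each of ball0, ball2, ball3 and bowl_mid below 0.05 m or distance between each of ball0, ball2, ball4 and bowl_mid below 0.05 m or distance between each of ball0, ball3, ball4 and bowl_mid below 0.05 m or distance between each of ball1, ball2, ball3 and bowl_mid below 0.05 m or distance between each of ball1, ball2, ball4 and bowl_mid below 0.05 m or distance between each of ball1, ball3, ball4 and bowl_mid below 0.05 m or distance between each of ball2, ball3, ball4 and bowl_mid below 0.05 m) and value of joint clamp above 1.2 rad and contact force between the fingers and clamp above 2.5 N and (distance between ball0 and bowl_mid below 0.05 m or (x of ball0 in the frame of tray between -0.108 and 0.108 m and y of ball0 in the frame of tray between -0.041 and 0.041 m) or distance between ball0 and scoop_pan below 0.055 m) and (distance between ball1 and bowl_mid below 0.05 m or (x of ball1 in the frame of tray between -0.108 and 0.108 m and y of ball1 in the frame of tray between -0.041 and 0.041 m) or distance between ball1 and scoop_pan below 0.055 m) and (distance between ball2 and bowl_mid below 0.05 m or (x of ball2 in the frame of tray between -0.108 and 0.108 m and y of ball2 in the frame of tray between -0.041 and 0.041 m) or distance between ball2 and scoop_pan below 0.055 m) and (distance between ball3 and bowl_mid below 0.05 m or (x of ball3 in the frame of tray between -0.108 and 0.108 m and y of ball3 in the frame of tray between -0.041 and 0.041 m) or distance between ball3 and scoop_pan below 0.055 m) and (distance between ball4 and bowl_mid below 0.05 m or (x of ball4 in the frame of tray between -0.108 and 0.108 m and y of ball4 in the frame of tray between -0.041 and 0.041 m) or distance between ball4 and scoop_pan below 0.055 m) and distance of each of reagent_jar, beaker, sample_tin from where it was at the start of the episode below 0.03 m); the arm keeps its last pose, push and grip.
It fails at once if a ball is touched with the fingers (contact force between the fingers and ball0 above 0.5 N or contact force between the fingers and ball1 above 0.5 N or contact force between the fingers and ball2 above 0.5 N or contact force between the fingers and ball3 above 0.5 N or contact force between the fingers and ball4 above 0.5 N).
It fails at once if the jar, beaker or tin is knocked away or tipped over (distance of any of reagent_jar, beaker, sample_tin from where it was at the start of the episode above 0.03 m or angle between any of reagent_jar, beaker, sample_tin's own z axis and vertical above 0.5 rad).
It also fails if it takes over 69 s, if anything falls off the work surface, if the arm or the gripper's body presses on something with over 40 N, if the wrist force passes 120 N, or if a joint passes its speed limit or range.

ROBOT

A 7-joint arm with a two-finger parallel gripper is mounted at the origin on the work surface. World frame = base frame: x ahead of the robot, y to its left, z up, the work surface at z = 0. Lengths are in m, angles in rad, forces in N, time in s.
With the tool pointing down it reaches from about 0.4 to 0.85 m from the base axis. Payload 10.4 kg.
Tool frame: the origin (TCP) lies on the centre line of the jaws, within the pads' length; the fingertips stand 22 mm ahead of it and the grasp point (between the pads) lies 3 mm ahead of it; z points along the fingers, y is the direction in which the jaws open and shut (so a half turn about z gives the same grasp; the last joint's range is limited). The gripper opens to 85 mm and grips with 20 to 120 N. Pads are 22 mm wide; open, the fingers measure 114 mm over their backs; the gripper's body (76 mm by 85 mm) begins 54 mm behind the grasp point. The pads swing forward as they close: fully open they stand 13 mm farther back than shut.
Start: joints at [1.27, 0.332, -0.065, 1.46, 0.022, 1.35, -0.088], TCP at [0.171, -0.601, 0.216] pointing down, gripper open.
Joint ranges: [-2.6, 2.6], [-0.5, 2.12], [-1.47, 1.34], [0.16, 2.42], [-1.27, 4.41], [0.06, 2.06], [-2.6, 2.6]. Speed limits (rad/s): [2.22, 2.22, 2.79, 2.79, 3.14, 3.14, 3.14].

INTERFACE

Orientations are given as a unit quaternion [x, y, z, w].
In Python, from workcell import manip gives the robot as it stands. The module is installed in compiled form; this text tells all that it offers.
- The arm moves only by the shell command python3 -m crank 'ROWS' [FORCE]. ROWS is JSON, a list of rows, each a list of 3 entries, a list of its own where there are three numbers: the opening, from -1 (shut) to 1 (fully open), then the shift along the tool's x, y, z normalised to -1 to 1, where 1 is 80 mm, then the turn, a rotation vector about the tool's x, y, z normalised to -1 to 1, where 1 is pi/4 rad. In form: [[jaw, [tx, ty, tz], [ax, ay, az]], ...]. A call has exactly 5 rows; each row shifts and turns the commanded pose from where the row before left it, along the tool's axes as they then stand; what a row does not reach is not made up. A row lasts 1/10 s, in which the tool goes at most 50 mm and 8.59 degrees, less where a joint would pass 70% of its speed; a pose out of reach is approached as far as the arm can. A call with a number of a shift or a turn outside -1 to 1 is refused whole. A call with a gripper value outside its range is refused whole. The fingers move at their own pace and stop on an object; FORCE is the grip in N (left out, the last holds). Time passes only in rows, so rows that do not move let the fingers close, or fill a call up. It gives the time, the measured TCP pose, the force and the opening at its end, in the units of the state.
- manip.get_obs(): the state, without advancing time (a new reading comes with each control period).
- manip.camera(name): name is "side" or "top" or "wrist"; returns the picture (420x560x3 uint8, blue, green, red); there is no depth.
- manip.camera_info(name): a dict with "K" (3x3 intrinsics, pixels), "k1" (the pictures are not rectified: a ray, as slopes to the right and down, at radius r is drawn at 1 + k1 r^2 times it, then the intrinsics apply), "camera_from_world" (4x4, takes a point from world to camera coordinates); the wrist camera has in their place "mount" (4x4, takes a point from camera to tool coordinates, whose origin is the TCP and whose axes are the flange's). Camera axes: x right, y down, z forward; pixel columns grow to the right and rows downward; lengths in m; the calibration is good to about 2 mm. A picture is of the moment at which its call begins: read the wrist's pose just before it. camera_info takes no time and is no camera call.
- manip.hand_in(): hands the job in, once; it reports no verdict.
The state is a dict: "clock": time; "joint_pos": joint angles; "joint_velocities": joint speeds; "tau": joint torques, N m; "position": TCP position; "ee_rot": TCP orientation; "ft_force": force on the tool from outside, world axes, zero at the start; "torque": the same for the moment, N m; "grip_width": opening from 0.0 (shut) to 1.0 (fully open).
Only numpy, scipy, OpenCV 4.12 (cv2) and the standard library are available. Lean on these libraries where they do the work, as an engineer would, in place of code of your own. Each camera call takes 0.05 s, during which the arm holds its last target.

## Working session

There is one attempt and no reset: what is moved stays moved. The work goes in short steps, Python scripts to look and compute and a shell command to move; the robot and the scene stay as the last step left them, time stands still between calls to the robot, and variables do not carry over. Pictures are saved under pics/ and viewed, and the job is handed in when it is done.

```bash
ls; mkdir -p pics; python3 - <<'E'
from workcell import manip
import cv2,json
o=manip.get_obs()
print(o)
for n in ["side","top","wrist"]:
    print(n,manip.camera_info(n))
    cv2.imwrite(f"pics/a_{n}.png",manip.camera(n))
E
```

```text
pics
{'clock': 0.0, 'joint_pos': array([ 1.27037816,  0.33283339, -0.06470418,  1.46096125,  0.02162635,
        1.34986865, -0.08849141]), 'joint_velocities': array([ 0.00206888,  0.00048336, -0.0001053 ,  0.00073027,  0.00043594,
       -0.00094204,  0.00137352]), 'tau': array([ 1.11844274e-03, -6.25439858e+01,  5.00504114e-02, -3.91610706e+01,
        1.64298539e-02,  9.77664837e-03, -7.68621646e-06]), 'position': array([ 0.17129133, -0.60066056,  0.21553047]), 'ee_rot': array([ 9.90364652e-01,  1.38482432e-01, -1.38797574e-04, -6.72962521e-04]), 'ft_force': array([ 0.09120997, -0.46000327, -0.02132092]), 'torque': array([ 0.04745036, -0.03287144,  0.01126112]), 'grip_width': 1.0002732673374044}
side {'K': array([[393.09784938,   0.        , 276.73451886],
       [  0.        , 393.09784938, 205.15263217],
       [  0.        ,   0.        ,   1.        ]]), 'k1': -0.11199723248605158, 'camera_from_world': array([[-0.84009118, -0.54215022, -0.01788702,  0.37303895],
       [-0.36614113,  0.59106855, -0.71873406,  0.42287675],
       [ 0.40023429, -0.59725296, -0.69505497,  0.74332
[... 375 characters left out ...]
88, -0.13950242,  0.55729843],
       [ 0.13968932, -0.00595887, -0.99017745,  1.533671  ],
       [ 0.        ,  0.        ,  0.        ,  1.        ]])}
wrist {'K': array([[358.59166699,   0.        , 280.01344662],
       [  0.        , 358.59166699, 212.93864032],
       [  0.        ,   0.        ,   1.        ]]), 'k1': -0.08882783959261381, 'mount': array([[-1.02499132e-04, -9.56948173e-01, -2.90258822e-01,
         7.32203453e-02],
       [ 9.99999911e-01, -2.17029427e-04,  3.62389642e-04,
         2.58612567e-04],
       [-4.09782812e-04, -2.90258759e-01,  9.56948110e-01,
        -1.57300988e-01],
       [ 0.00000000e+00,  0.00000000e+00,  0.00000000e+00,
         1.00000000e+00]])}
```

View pics/a_side.png

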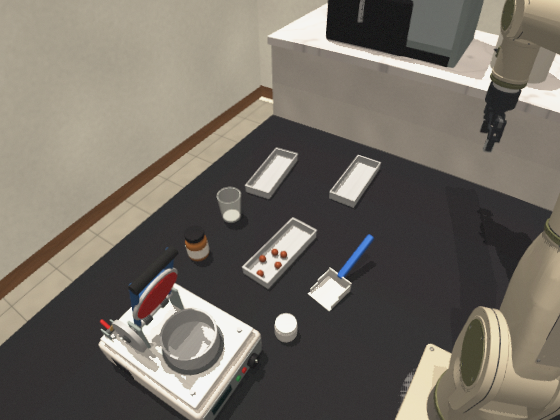

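View pics/a_top.png

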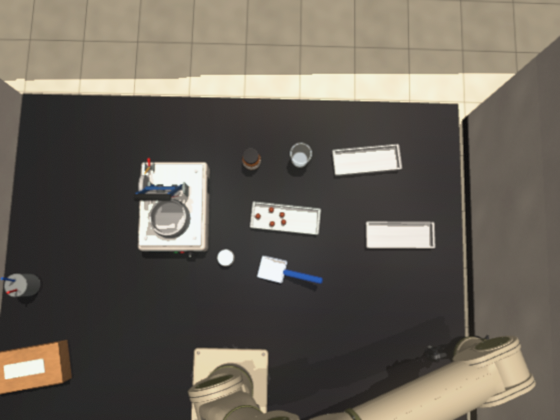

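View pics/a_wrist.png

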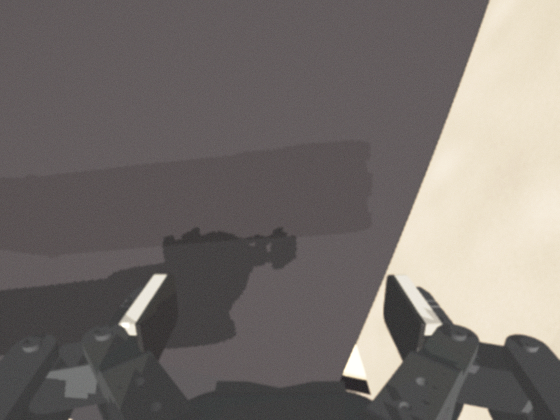

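The top view shows the mill (173,207), the tray with balls (285,218), the scoop (pan 271,269, handle to the right) and the tin (226,258). The jar is at (251,158) and the beaker at (301,155). Next I'll build measuring helpers.

```bash
cat > h.py <<'E'
import numpy as np, cv2
from workcell import manip
from scipy.spatial.transform import Rotation as R
def cam(name,obs=None):
    i=manip.camera_info(name)
    if name=="wrist":
        o=obs or manip.get_obs()
        T=np.eye(4);T[:3,:3]=R.from_quat(o["ee_rot"]).as_matrix();T[:3,3]=o["position"]
        W=T@i["mount"]
    else: W=np.linalg.inv(i["camera_from_world"])
    return i["K"],i["k1"],W
def ray(c,uv):
    K,k,W=c
    d=np.array([(uv[0]-K[0,2])/K[0,0],(uv[1]-K[1,2])/K[1,1]])
    s=d.copy()
    for _ in range(30): s=d/(1+k*(s@s))
    v=W[:3,:3]@np.array([s[0],s[1],1]); return W[:3,3],v/np.linalg.norm(v)
def plane(c,uv,z):
    p,v=ray(c,uv); return p+v*(z-p[2])/v[2]
def tri(l):
    A=np.zeros((3,3));b=np.zeros(3);P=[]
    for c,uv in l:
        p,v=ray(c,uv);M=np.eye(3)-np.outer(v,v);A+=M;b+=M@p;P.append((p,v,M))
    x=np.linalg.solve(A,b); return x,[float(np.linalg.norm(M@(x-p))) for p,v,M in P]
def proj(c,X):
    K,k,W=c; q=np.linalg.inv(W)@np.append(X,1); s=q[:2]/q[2]; s=s*(1+k*(s@s)); return s*[K[0,0],K[1,1]]+K[:2,2]
E
python3 - <<'E'
from h import *
for n,f,b in (("top",3,(130,140,440,300)),("side",2.2,(90,120,400,420))):
    im=cv2.imread(f"pics/a_{n}.png"); x0,y0,x1,y1=b
    c=cv2.resize(im[y0:y1,x0:x1],None,fx=2.5 if n=="top" else 1.9,fy=2.5 if n=="top" else 1.9,interpolation=cv2.INTER_CUBIC); cv2.imwrite(f"pics/b_{n}.png",c)
ct=cam("top");cs=cam("side")
T=cv2.imread("pics/a_top.png");S=cv2.imread("pics/a_side.png")
for n,im in(("top",T),("side",S)):
    h=cv2.cvtColor(im,cv2.COLOR_BGR2HSV)
    for nm,lo,hi in(("blue",(105,150,80),(125,255,255)),("brown",(0,120,60),(12,255,200))):
        m=cv2.inRange(h,lo,hi); k,l,s,cc=cv2.connectedComponentsWithStats(m)
        print(n,nm,[(s[i,4],cc[i].round(1).tolist()) for i in range(1,k) if s[i,4]>6])
for uv in [(285,218),(271,269),(303,277),(226,258),(169,217)]: print(uv,plane(ct,uv,0.02 if uv[0]!=169 else .15).round(3))
E
```

```text
top blue [(np.int32(27), [150.7, 187.6]), (np.int32(222), [302.7, 276.1]), (np.int32(11), [4.2, 278.5])]
top brown [(np.int32(23), [148.5, 161.1]), (np.int32(38), [251.0, 162.4]), (np.int32(11), [270.9, 209.4]), (np.int32(13), [281.6, 214.4]), (np.int32(13), [257.4, 215.6]), (np.int32(12), [283.0, 221.5]), (np.int32(13), [271.6, 223.4]), (np.int32(9), [181.8, 252.0]), (np.int32(17), [10.2, 291.4])]
side blue [(np.int32(384), [355.4, 255.8]), (np.int32(8), [141.0, 292.2])]
side brown [(np.int32(67), [264.3, 92.9]), (np.int32(19), [252.3, 99.2]), (np.int32(7), [236.3, 106.4]), (np.int32(10), [235.7, 110.9]), (np.int32(7), [230.0, 113.9]), (np.int32(20), [224.6, 117.2]), (np.int32(9), [206.8, 126.9]), (np.int32(8), [213.1, 127.9]), (np.int32(8), [203.1, 131.5]), (np.int32(21), [198.7, 135.7]), (np.int32(7), [205.6, 135.1]), (np.int32(11), [190.9, 145.5]), (np.int32(21), [180.1, 149.4]), (np.int32(27), [173.8, 157.6]), (np.int32(8), [161.8, 159.6]), (np.int32(7), [157.7, 165.9]), (np.int32(7), [146.9, 170.3]), (np.int32(29), [144.9, 176.6]), (np.int32(15), [131.4, 183.3]), (np.int32(17),
[... 505 characters left out ...]
, 256.8]), (np.int32(34), [262.0, 258.1]), (np.int32(10), [30.0, 260.0]), (np.int32(11), [43.0, 260.5]), (np.int32(37), [32.7, 264.9]), (np.int32(31), [277.5, 264.5]), (np.int32(7), [21.3, 271.7]), (np.int32(8), [28.6, 271.6]), (np.int32(25), [259.8, 272.7]), (np.int32(710), [156.7, 294.7]), (np.int32(8), [11.9, 275.1]), (np.int32(10), [21.7, 277.3]), (np.int32(7), [7.6, 278.3]), (np.int32(8), [12.6, 280.9]), (np.int32(11), [6.6, 283.6]), (np.int32(8), [11.6, 285.1]), (np.int32(29), [104.4, 323.5]), (np.int32(23), [243.8, 369.5])]
(285, 218) [ 0.536 -0.165  0.02 ]
(271, 269) [ 0.37  -0.123  0.02 ]
(303, 277) [ 0.347 -0.226  0.02 ]
(226, 258) [0.401 0.022 0.02 ]
(169, 217) [0.514 0.184 0.15 ]
```

View pics/b_top.png

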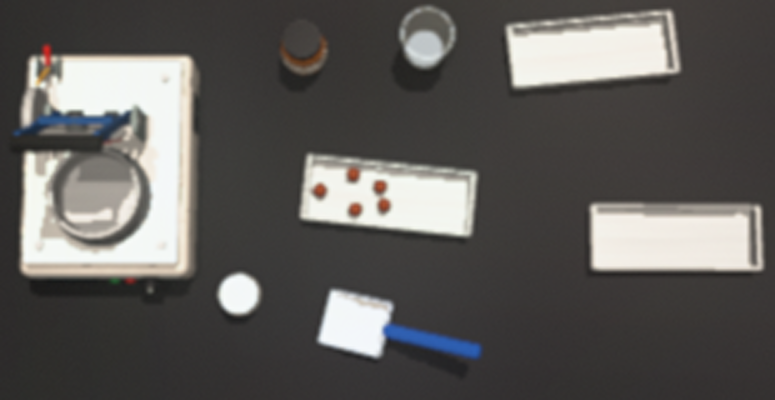

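View pics/b_side.png

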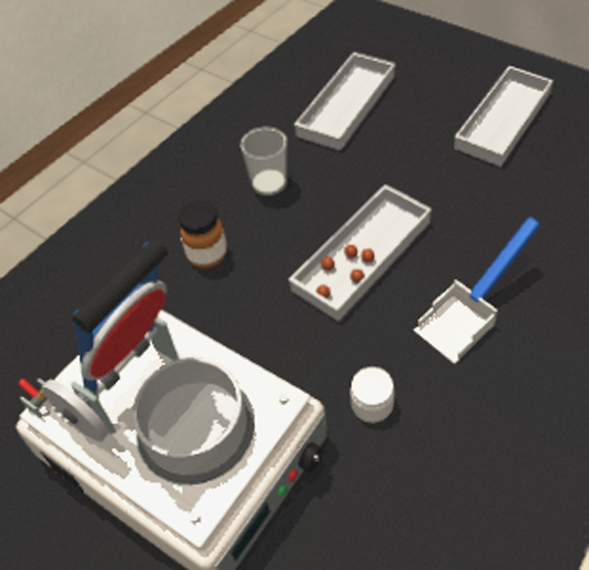

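```bash
cat >> h.py <<'E'
def down(yaw,pitch=0,roll=0):
    # tool x horizontal along yaw, z down; pitch>0 = nose (tool x) down ; about tool y
    M=np.array([[np.cos(yaw),np.sin(yaw),0],[np.sin(yaw),-np.cos(yaw),0],[0,0,-1]]).T
    return R.from_matrix(M)*R.from_euler('y',-pitch)*R.from_euler('x',roll)
def plan(p,rot,n=None,mm=45,start=None):
    o=manip.get_obs()
    p0,r0=(o["position"],R.from_quat(o["ee_rot"])) if start is None else start
    d=r0.inv().apply(np.array(p)-p0); rv=(r0.inv()*rot).as_rotvec()
    if n is None: n=max(1,int(np.ceil(max(np.linalg.norm(d)/(mm/1000),np.linalg.norm(rv)/.145))))
    S=sum(R.from_rotvec(rv/n*k).as_matrix() for k in range(n))
    t=np.linalg.solve(S,d)
    print(n,"rows of",(t/.08).round(3).tolist(),(rv/n/(np.pi/4)).round(4).tolist(),"total",(d*1000).round(1))
E
python3 - <<'E'
from h import *
plan([.36,-.18,.25],down(1.31))
E
```

```text
11 rows of [0.504, -0.214, -0.039] [-0.0001, -0.0001, -0.1195] total [ 296.8 -352.9  -33.9]
```

```bash
python3 -m crank '[[1,[0.55,-0.235,-0.04],[0,0,-0.13]],[1,[0.55,-0.235,-0.04],[0,0,-0.13]],[1,[0.55,-0.235,-0.04],[0,0,-0.13]],[1,[0.55,-0.235,-0.04],[0,0,-0.13]],[1,[0.55,-0.235,-0.04],[0,0,-0.13]]]'
python3 -m crank '[[1,[0.55,-0.235,-0.04],[0,0,-0.13]],[1,[0.55,-0.235,-0.04],[0,0,-0.13]],[1,[0.55,-0.235,-0.04],[0,0,-0.13]],[1,[0.55,-0.235,-0.04],[0,0,-0.13]],[1,[0.55,-0.235,-0.04],[0,0,-0.13]]]'
python3 - <<'E'
from h import *
o=manip.get_obs();c=cam("wrist",o)
im=manip.camera("wrist");cv2.imwrite("pics/c1.png",im);np.save("c1.npy",np.array([*o["position"],*o["ee_rot"]]))
print(o["joint_pos"].round(2),o["joint_velocities"].round(2),o["position"])
E
```

```text
clock: 0.65
position: [0.3224, -0.4158, 0.2321]
ee_rot: [0.922, 0.386, -0.0, -0.0]
ft_force: [0.6, -0.6, -0.3]
grip_width: 0.997
clock: 1.15
position: [0.3624, -0.1824, 0.2482]
ee_rot: [0.795, 0.607, -0.0, -0.0]
ft_force: [0.3, -0.6, 0.7]
grip_width: 0.998
[ 0.89 -0.16 -0.47  1.91 -0.08  1.37  0.17] [-0.38 -0.65 -0.38  0.43 -0.33  0.13  0.35] [ 0.36236122 -0.18240901  0.24819481]
```

View pics/c1.png

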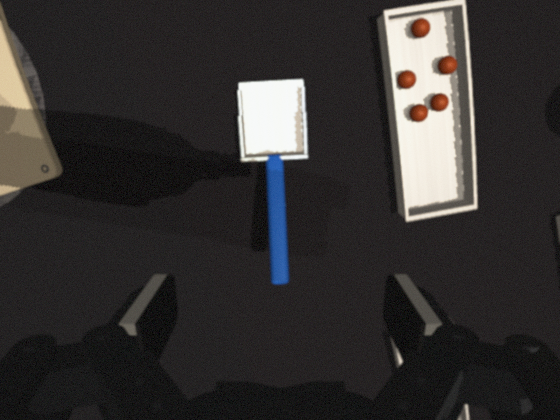

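The wrist view shows the pan with its lip edge from (238,82) to (303,80) and the handle from (275,158) to (280,284). The tray corners are at about (380,12), (466,2), (478,208) and (405,220), with the five balls in its upper half.

```bash
python3 - <<'E'
from h import *
def wc(f):
    a=np.load(f); return cam("wrist",dict(position=a[:3],ee_rot=a[3:]))
o=manip.get_obs();im=manip.camera("wrist");cv2.imwrite("pics/c2.png",im);np.save("c2.npy",np.array([*o["position"],*o["ee_rot"]]))
print(o["position"],np.abs(o["joint_velocities"]).max())
c=wc("c2.npy"); ct=cam("top");cs=cam("side")
def comps(im,lo,hi,amin):
    m=cv2.inRange(cv2.cvtColor(im,cv2.COLOR_BGR2HSV),lo,hi);k,l,s,cc=cv2.connectedComponentsWithStats(m)
    return [(l==i,cc[i],s[i,4]) for i in range(1,k) if s[i,4]>amin]
def ends(mask):
    ys,xs=np.nonzero(mask);P=np.c_[xs,ys].astype(float);m=P.mean(0);u=np.linalg.svd(P-m,full_matrices=False)[2][0];t=(P-m)@u
    return m,m+u*t.min(),m+u*t.max()
b=max(comps(im,(105,150,60),(125,255,255),100),key=lambda x:x[2]);ew=ends(b[0]);print("w",[e.round(1) for e in ew])
T=cv2.imread("pics/a_top.png");S=cv2.imread("pics/a_side.png")
et=ends(max(comps(T,(105,150,60),(125,255,255),50),key=lambda x:x[2])[0]);es=ends(max(comps(S,(105,150,60),(125,255,255),50),key=lambda x:x[2])[0])
print("t",[e.round(1) for e in et]);print("s",[e.round(1) for e in es])
# order: front end first
fw,bw=sorted(ew[1:],key=lambda e:e[1]); ft,bt=sorted(et[1:],key=lambda e:e[0]); bs,fs=sorted(es[1:],key=lambda e:e[1])
for nm,l in(("front",[(c,fw),(ct,ft),(cs,fs)]),("back",[(c,bw),(ct,bt),(cs,bs)])):
    x,r=tri(l);print(nm,x.round(4),np.round(r,4))
for nm,uv in(("lipL",(238,82)),("lipR",(303,80))): print(nm,plane(c,uv,0.001).round(4))
# balls
for m,cc,a in comps(im,(0,120,50),(12,255,220),60): print("ball",cc.round(1),a,plane(c,cc,.013).round(4))
E
```

```text
[ 0.36314412 -0.1754382   0.24907619] 0.06208323895591284
w [array([277.4, 226.6]), array([275.2, 161.1]), array([279.5, 290. ])]
t [array([302.7, 276.1]), array([283.8, 271.7]), array([321.4, 280.5])]
s [array([355.4, 255.8]), array([371.4, 235.3]), array([339. , 276.8])]
front [ 0.3625 -0.1621  0.0218] [0.0027 0.0026 0.0014]
back [ 0.3365 -0.2792  0.0812] [0.0012 0.0009 0.0005]
lipL [ 0.3435 -0.0695  0.001 ]
lipR [ 0.4117 -0.0851  0.001 ]
ball [421.9  37.1] 246 [ 0.5406 -0.073   0.013 ]
ball [448.5  74.1] 256 [ 0.5626 -0.1159  0.013 ]
ball [407.4  87.9] 236 [ 0.5165 -0.1198  0.013 ]
ball [439.5 110.8] 217 [ 0.5471 -0.1515  0.013 ]
ball [419.  121.1] 220 [ 0.5231 -0.157   0.013 ]
```

View pics/c2.png

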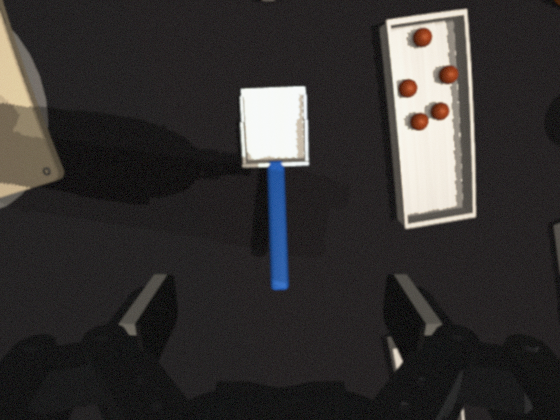

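```bash
python3 - <<'E'
from h import *
im=cv2.imread("pics/c2.png");cv2.imwrite("pics/c2t.png",cv2.resize(im[0:240,230:490],None,fx=2.5,fy=2.5,interpolation=cv2.INTER_CUBIC))
a=np.load("c2.npy");c=cam("wrist",dict(position=a[:3],ee_rot=a[3:]))
for nm,uv in(("lipL",(241,90)),("lipR",(305,87))): print(nm,plane(c,uv,0.001).round(4))
E
```

```text
lipL [ 0.3443 -0.0783  0.001 ]
lipR [ 0.412  -0.0927  0.001 ]
```

View pics/c2t.png

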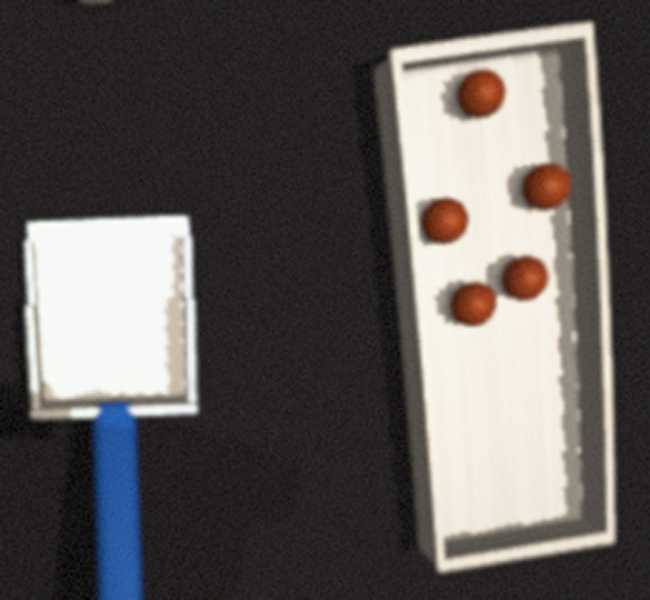

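```bash
python3 - <<'E'
from h import *
a=np.load("c2.npy");c=cam("wrist",dict(position=a[:3],ee_rot=a[3:]))
q=[plane(c,uv,.028)[:2] for uv in((386,18.8),(467.2,8.8),(476,217.2),(405.2,228.8))]
for i in range(4): print(q[i].round(4),np.linalg.norm(q[i]-q[(i+1)%4]).round(4))
ce=np.mean(q,0);x=(q[0]+q[1]-q[2]-q[3]);yaw=np.arctan2(x[1],x[0]);print("centre",ce.round(4),"yaw",yaw.round(4))
ux=np.array([np.cos(yaw),np.sin(yaw)]);uy=np.array([-ux[1],ux[0]])
for b in((.5406,-.073),(.5626,-.1159),(.5165,-.1198),(.5471,-.1515),(.5231,-.157)):
    d=np.array(b)-ce;print("ball in tray",(d@ux).round(4),(d@uy).round(4))
print("far",(ce+ux*.1045).round(4))
# side/top check of tray corners
print("top view tray ctr",plane(cam("top"),(285.5,218),.028).round(3))
plan([.3464,-.2342,.12],down(1.359))
E
```

```text
[ 0.5024 -0.0495] 0.0829
[ 0.585  -0.0574] 0.2198
[ 0.5672 -0.2764] 0.0828
[ 0.4847 -0.2692] 0.2204
centre [ 0.5348 -0.1631] yaw 1.4899
ball in tray 0.0903 0.0015
ball in tray 0.0493 -0.0239
ball in tray 0.0417 0.0218
ball in tray 0.0126 -0.0113
ball in tray 0.0051 0.0122
far [ 0.5433 -0.059 ]
top view tray ctr [ 0.535 -0.166  0.028]
4 rows of [-0.179, -0.01, 0.404] [0.0003, 0.0004, -0.0157] total [-57.2  -2.1 129.1]
```

The tray is at centre (0.535,-0.163) with yaw 1.49, and the scoop grip is at (0.346,-0.234,0.060) with yaw 1.359. The sizes agree to about 2%. Now I'll go down over the handle.

```bash
python3 -m crank '[[1,[-0.18,-0.01,0.4],[0,0,-0.016]],[1,[-0.18,-0.01,0.4],[0,0,-0.016]],[1,[-0.18,-0.01,0.4],[0,0,-0.016]],[1,[-0.18,-0.01,0.4],[0,0,-0.016]],[1,[0,0,0],[0,0,0]]]'
python3 - <<'E'
from h import *
o=manip.get_obs();im=manip.camera("wrist");cv2.imwrite("pics/c3.png",im)
print(o["position"],o["joint_pos"].round(2))
plan([.3464,-.2342,.063],down(1.359))
E
```

```text
clock: 1.75
position: [0.3418, -0.2395, 0.1168]
ee_rot: [0.782, 0.624, -0.001, -0.003]
ft_force: [-0.4, 0.4, 0.1]
grip_width: 0.997
[ 0.34175028 -0.23951674  0.11677003] [ 0.93 -0.01 -0.42  2.08 -0.01  1.08  0.29]
2 rows of [0.034, 0.012, 0.351] [-0.0021, -0.0013, -0.0075] total [ 5.4  2.  56.1]
```

View pics/c3.png

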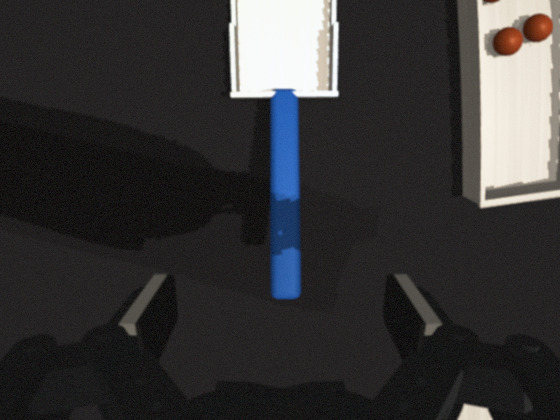

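The handle is centred between the jaws (285 against 280). I'll lower and grip.

```bash
python3 -m crank '[[1,[0.03,0.01,0.35],[0,0,-0.007]],[1,[0.03,0.01,0.35],[0,0,-0.007]],[1,[0,0,0],[0,0,0]],[-1,[0,0,0],[0,0,0]],[-1,[0,0,0],[0,0,0]]]' 100
python3 -m crank '[[-1,[0,0,0],[0,0,0]],[-1,[0,0,0],[0,0,0]],[-1,[0,0,0],[0,0,0]],[-1,[0,0,0],[0,0,0]],[-1,[0,0,0],[0,0,0]]]' 100
python3 - <<'E'
from h import *
o=manip.get_obs();im=manip.camera("wrist");cv2.imwrite("pics/c4.png",im)
print(o["position"],o["joint_pos"].round(2))
E
```

```text
clock: 2.3
position: [0.3487, -0.2358, 0.0664]
ee_rot: [0.778, 0.629, 0.0, 0.001]
ft_force: [0.6, -0.5, -0.7]
grip_width: 0.692
clock: 2.8
position: [0.3474, -0.2352, 0.0644]
ee_rot: [0.778, 0.629, -0.0, 0.0]
ft_force: [1.3, 0.4, -0.2]
grip_width: 0.002
[ 0.34736831 -0.23520653  0.06436624] [ 0.92  0.06 -0.44  2.13  0.03  0.96  0.25]
```

View pics/c4.png

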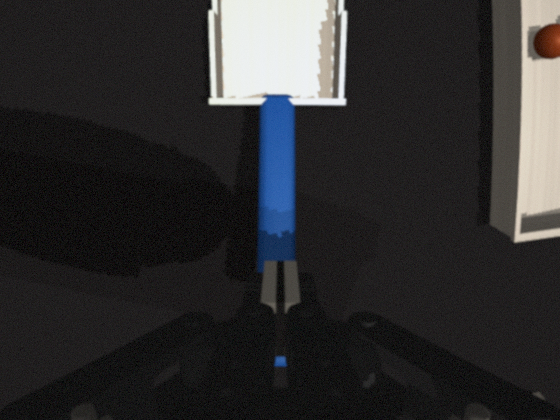

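```bash
python3 - <<'E'
from h import *
im=manip.camera("side");cv2.imwrite("pics/d1.png",cv2.resize(im[150:330,260:480],None,fx=3.3,fy=3.3,interpolation=cv2.INTER_CUBIC))
print(proj(cam("side"),manip.get_obs()["position"]))
E
```

```text
[359.61704267 249.26842804]
```

View pics/d1.png

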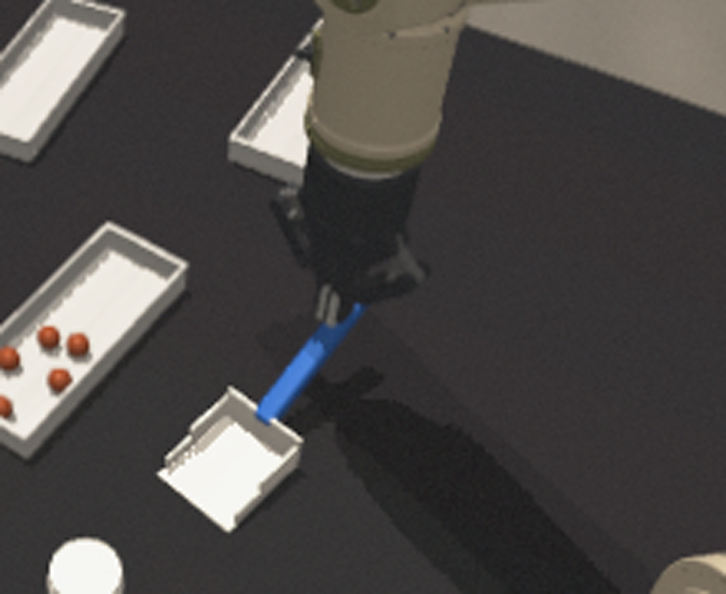

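```bash
python3 - <<'E'
from h import *
im=cv2.imread("pics/c4.png");cv2.imwrite("pics/c4z.png",cv2.resize(cv2.convertScaleAbs(im[230:420,180:380],alpha=1.8),None,fx=3.1,fy=3.1,interpolation=cv2.INTER_CUBIC))
E
```

```text
(no output)
```

View pics/c4z.png

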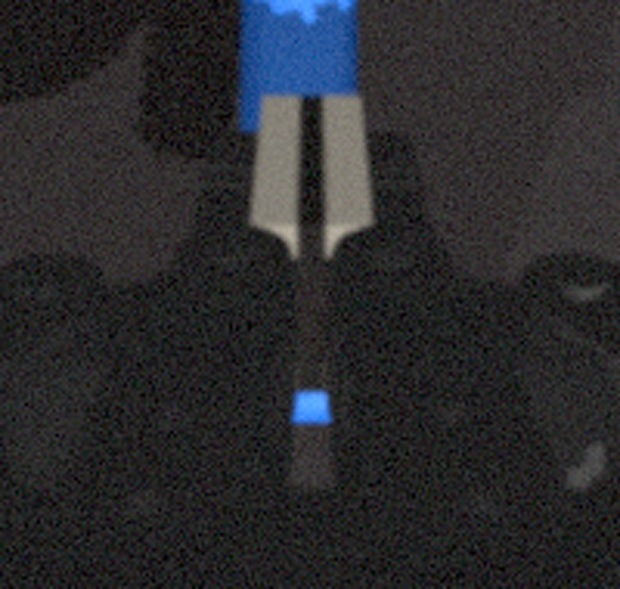

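The grip reads fully shut. In both views the fingers closed above the handle, with their tips at about TCP height and not 22 mm ahead of it. I'll open, go 24 mm lower (safe if the tips are 22 mm ahead) and grip again.

```bash
python3 -m crank '[[1,[0,0,0],[0,0,0]],[1,[0,0,0],[0,0,0]],[1,[0,0,0],[0,0,0]],[1,[0,0,0],[0,0,0]],[1,[0,0,0],[0,0,0]]]' 100
python3 - <<'E'
from h import *
o=manip.get_obs();im=manip.camera("side");cv2.imwrite("pics/d2.png",cv2.resize(im[200:300,300:420],None,fx=5,fy=5,interpolation=cv2.INTER_CUBIC))
print(o["position"],proj(cam("side"),o["position"]),proj(cam("side"),o["position"]-[0,0,.022]))
plan([.3464,-.2342,.040],down(1.359))
E
```

```text
clock: 3.4
position: [0.3474, -0.2352, 0.0643]
ee_rot: [0.778, 0.629, 0.0, 0.0]
ft_force: [0.8, -0.1, 0.4]
grip_width: 0.844
[ 0.34740218 -0.23519128  0.06431057] [359.60507522 249.25036945] [358.46399663 254.77568125]
1 rows of [0.009, -0.015, 0.304] [0.0001, 0.0001, 0.0014] total [ 0.8 -1.2 24.3]
```

View pics/d2.png

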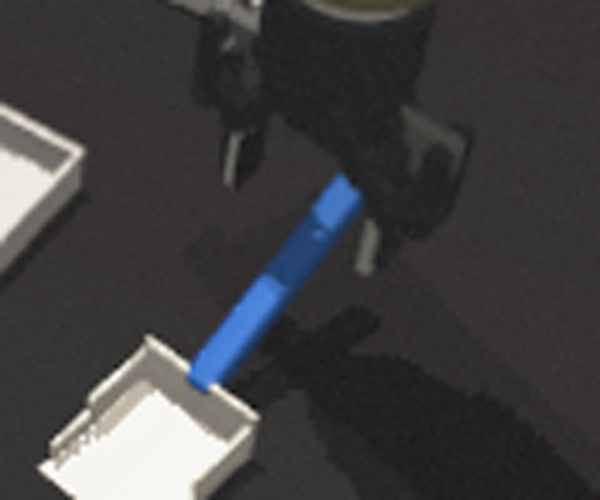

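With the jaws open, the tips project to (359.5,245.7), about 14 mm above the TCP. So the real fingertips sit about 22 mm further back than the text says. A TCP height of about 0.040 puts the pads on the handle.

```bash
python3 -m crank '[[1,[0.01,-0.01,0.30],[0,0,0]],[1,[0,0,0],[0,0,0]],[1,[0,0,0],[0,0,0]],[-1,[0,0,0],[0,0,0]],[-1,[0,0,0],[0,0,0]]]' 100
python3 -m crank '[[-1,[0,0,0],[0,0,0]],[-1,[0,0,0],[0,0,0]],[-1,[0,0,0],[0,0,0]],[-1,[0,0,0],[0,0,0]],[-1,[0,0,0],[0,0,0]]]' 100
python3 - <<'E'
from h import *
o=manip.get_obs();im=manip.camera("wrist");cv2.imwrite("pics/c5.png",im)
print(o["position"],o["joint_pos"].round(2))
E
```

```text
clock: 3.95
position: [0.3472, -0.2345, 0.0411]
ee_rot: [0.778, 0.629, 0.0, 0.001]
ft_force: [-0.5, 0.2, 0.2]
grip_width: 0.694
clock: 4.45
position: [0.3468, -0.2345, 0.0405]
ee_rot: [0.778, 0.629, -0.0, 0.0]
ft_force: [-0.5, -1.3, 3.4]
grip_width: 0.176
[ 0.3468218  -0.23445925  0.04050066] [ 0.91  0.1  -0.44  2.15  0.06  0.9   0.23]
```

View pics/c5.png

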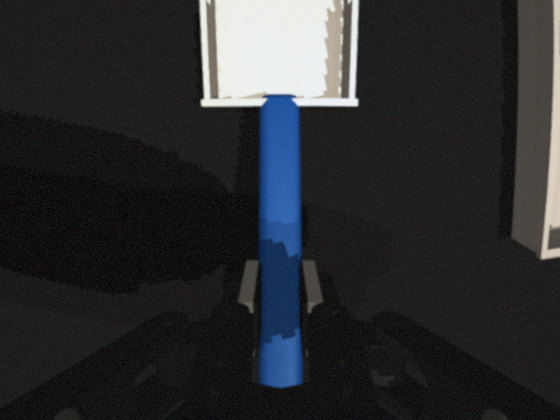

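Gripped: the width is 0.176 and the handle sits between the pads. Before entering, I'll check the tray pose from the two fixed views.

```bash
cat >> h.py <<'E'
LIP=np.array([.152,0,.0405])
def tcp_for_lip(lip,yaw,pitch,roll=0):
    r=down(yaw,pitch,roll); return np.array(lip)-r.apply(LIP), r
def lipnow():
    o=manip.get_obs();return o["position"]+R.from_quat(o["ee_rot"]).apply(LIP)
E
python3 - <<'E'
from h import *
ct,cs=cam("top"),cam("side")
P=[]
for t,s in(((250.4,227.6),(267.4,286.8)),((252.4,201.6),(242.6,268.4)),((320.8,208.8),(292.6,217.9)),((318,234.4),(316.8,231))):
    x,r=tri([(ct,t),(cs,s)]);P.append(x);print(x.round(4),np.round(r,4))
P=np.array(P);ce=P.mean(0);d=P[0]+P[1]-P[2]-P[3];print(ce.round(4),np.arctan2(d[1],d[0]).round(3),np.linalg.norm(d/2).round(3),np.linalg.norm(P[0]-P[1]).round(3))
plan([.3468,-.2345,.10],down(1.361))
E
```

```text
[ 0.5038 -0.052   0.0066] [0.0011 0.0011]
[ 0.586  -0.0576  0.0181] [0.0013 0.0013]
[ 0.5699 -0.2809  0.016 ] [0.0007 0.0007]
[ 0.486  -0.2726  0.0165] [0.0011 0.0011]
[ 0.5364 -0.1658  0.0143] 1.495 0.223 0.083
2 rows of [-0.001, -0.0, -0.372] [0.0002, 0.0002, -0.0007] total [ -0.1  -0.  -59.5]
```

```bash
python3 -m crank '[[-1,[0,0,-0.2],[0,0,0]],[-1,[0,0,-0.25],[0,0,0]],[-1,[0,0,-0.25],[0,0,0]],[-1,[0,0,-0.25],[0,0,0]],[-1,[0,0,0],[0,0,0]]]' 110
python3 - <<'E'
from h import *
o=manip.get_obs();im=manip.camera("wrist");cv2.imwrite("pics/c6.png",im);np.save("c6.npy",np.array([*o["position"],*o["ee_rot"]]))
print(o["position"],lipnow())
E
```

```text
clock: 5.0
position: [0.348, -0.2349, 0.1183]
ee_rot: [0.778, 0.629, 0.0, 0.002]
ft_force: [0.4, -0.4, -2.8]
grip_width: 0.176
[ 0.34800292 -0.23486028  0.11829434] [ 0.37915016 -0.08593873  0.07624   ]
```

View pics/c6.png

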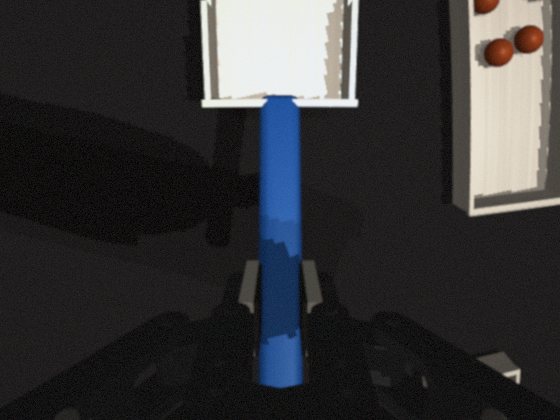

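```bash
python3 - <<'E'
from h import *
a=np.load("c6.npy");c=cam("wrist",dict(position=a[:3],ee_rot=a[3:]))
a=np.load("c2.npy");c2=cam("wrist",dict(position=a[:3],ee_rot=a[3:]))
print(plane(c,(470.5,213.5),.028)); print(tri([(c,(470.5,213.5)),(c2,(405.2,228.8)),(cam("top"),(318,234.4))]))
ce=np.array([.535,-.1645]);yaw=1.49;ux=np.array([np.cos(yaw),np.sin(yaw)])
p,r=tcp_for_lip([*(ce-.017*ux),.065],yaw,.05);print(p)
plan(p,r)
E
```

```text
[ 0.48570273 -0.26691896  0.028     ]
(array([ 0.48573037, -0.27038765,  0.02472593]), [0.0026327842484279167, 0.0002538059146483291, 0.0023835469864241505])
[ 0.52153897 -0.33074179  0.11304622]
5 rows of [-0.169, 0.468, 0.014] [-0.0004, -0.0124, -0.0331] total [-57.6 190.5   4.2]
```

```bash
python3 -m crank '[[-1,[-0.17,0.47,0.014],[0,-0.012,-0.033]],[-1,[-0.17,0.47,0.014],[0,-0.012,-0.033]],[-1,[-0.17,0.47,0.014],[0,-0.012,-0.033]],[-1,[-0.17,0.47,0.014],[0,-0.012,-0.033]],[-1,[-0.17,0.47,0.014],[0,-0.012,-0.033]]]' 110
python3 -m crank '[[-1,[0,0,0],[0,0,0]],[-1,[0,0,0],[0,0,0]],[-1,[0,0,0],[0,0,0]],[-1,[0,0,0],[0,0,0]],[-1,[0,0,0],[0,0,0]]]' 110
python3 - <<'E'
from h import *
o=manip.get_obs();im=manip.camera("wrist");cv2.imwrite("pics/c7.png",im);np.save("c7.npy",np.array([*o["position"],*o["ee_rot"]]))
c=cam("wrist",o)
l=lipnow();ce=np.array([.535,-.1645]);yaw=1.49;ux=np.array([np.cos(yaw),np.sin(yaw)]);uy=np.array([-ux[1],ux[0]])
print(l,(l[:2]-ce)@ux,(l[:2]-ce)@uy)
for m in[(-.1075,.041),(.1075,.041),(.1075,-.041),(-.1075,-.041)]:
    print("rim",proj(c,[*(ce+m[0]*ux+m[1]*uy),.028]).round(1))
r=R.from_quat(o["ee_rot"]);
for y in(-.0345,.0345): print("lip",proj(c,o["position"]+r.apply(LIP+[0,y,0])).round(1))
p,r=tcp_for_lip([*(ce-.017*ux),.005],yaw,.05);plan(p,r)
E
```

```text
clock: 5.55
position: [0.5221, -0.3316, 0.1097]
ee_rot: [0.735, 0.678, -0.019, 0.014]
ft_force: [-0.1, 0.3, -0.8]
grip_width: 0.17
clock: 6.05
position: [0.5209, -0.3312, 0.1123]
ee_rot: [0.735, 0.678, -0.018, 0.015]
ft_force: [-0.8, 0.2, -1.2]
grip_width: 0.175
[ 0.53314023 -0.1818066   0.06457517] -0.01740023691396709 0.00045691778223998843
rim [219.1 120.7]
rim [ 212.4 -232.4]
rim [ 351.5 -232.3]
rim [345.2 120.7]
lip [211.3 -55.6]
lip [351.1 -55.5]
2 rows of [0.021, 0.004, 0.37] [-0.0018, -0.0015, -0.0004] total [ 3.3  0.6 59.1]
```

View pics/c7.png

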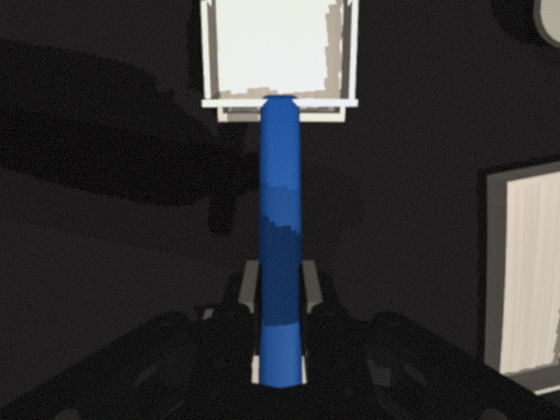

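The tray's near rim appears at row 121, columns 217 to 345, exactly as predicted, so the alignment is good. I'll lower in.

```bash
python3 -m crank '[[-1,[0.02,0,0.3],[0,0,0]],[-1,[0.02,0,0.3],[0,0,0]],[-1,[0,0,0.14],[0,0,0]],[-1,[0,0,0.03],[0,0,0]],[-1,[0,0,0],[0,0,0]]]' 110
python3 - <<'E'
from h import *
o=manip.get_obs()
l=lipnow();ce=np.array([.535,-.1645]);yaw=1.49;ux=np.array([np.cos(yaw),np.sin(yaw)]);uy=np.array([-ux[1],ux[0]])
print(l,(l[:2]-ce)@ux,(l[:2]-ce)@uy,o["ft_force"],R.from_quat(o["ee_rot"]).as_matrix()[:,0])
im=manip.camera("side");cv2.imwrite("pics/d3.png",cv2.resize(im[190:320,210:370],None,fx=4.5,fy=4.5,interpolation=cv2.INTER_CUBIC))
E
```

```text
clock: 6.6
position: [0.5216, -0.3308, 0.0508]
ee_rot: [0.735, 0.678, -0.018, 0.015]
ft_force: [-0.8, -1.1, -0.5]
grip_width: 0.18
[ 0.53360389 -0.18136205  0.00323212] -0.016919714957366987 3.064653558331722e-05 [-0.83957988 -1.10462433 -0.49833407] [ 0.08080841  0.99562006 -0.047018  ]
```

View pics/d3.png

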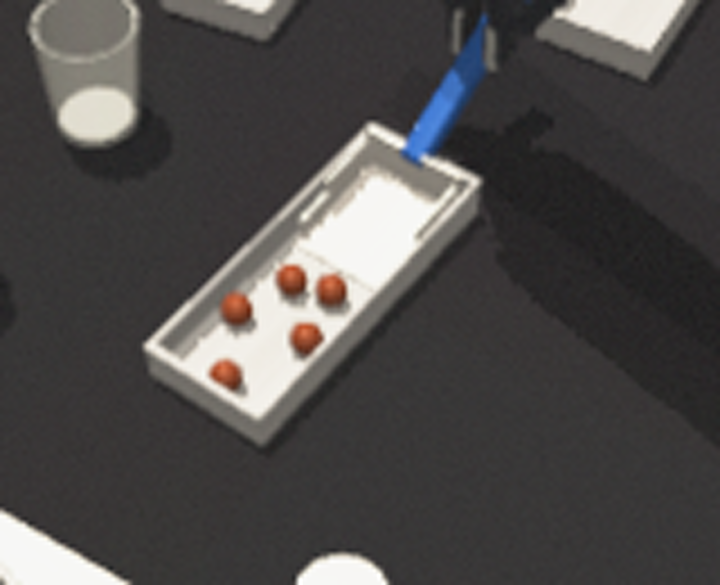

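```bash
python3 -m crank '[[-1,[0,0,0.015],[0,0,0]],[-1,[0.25,0,-0.012],[0,0,0]],[-1,[0.3,0,-0.014],[0,0,0]],[-1,[0.3,0,-0.014],[0,0,0]],[-1,[0.25,0,-0.012],[0,0,0]]]' 110
python3 - <<'E'
from h import *
o=manip.get_obs()
l=lipnow();ce=np.array([.535,-.1645]);yaw=1.49;ux=np.array([np.cos(yaw),np.sin(yaw)]);uy=np.array([-ux[1],ux[0]])
print(l,(l[:2]-ce)@ux,(l[:2]-ce)@uy,o["ft_force"],R.from_quat(o["ee_rot"]).as_matrix()[:,0])
im=manip.camera("side");cv2.imwrite("pics/d4.png",cv2.resize(im[190:320,210:370],None,fx=4.5,fy=4.5,interpolation=cv2.INTER_CUBIC))
E
```

```text
clock: 7.15
position: [0.5295, -0.2427, 0.0504]
ee_rot: [0.735, 0.678, -0.018, 0.016]
ft_force: [0.6, -2.5, 1.9]
grip_width: 0.172
[ 0.54159231 -0.09327319  0.00256995] 0.07152650510672623 -0.0008222006840443532 [ 0.55907491 -2.54342752  1.94857015] [ 0.08106543  0.99554112 -0.04823143]
```

View pics/d4.png

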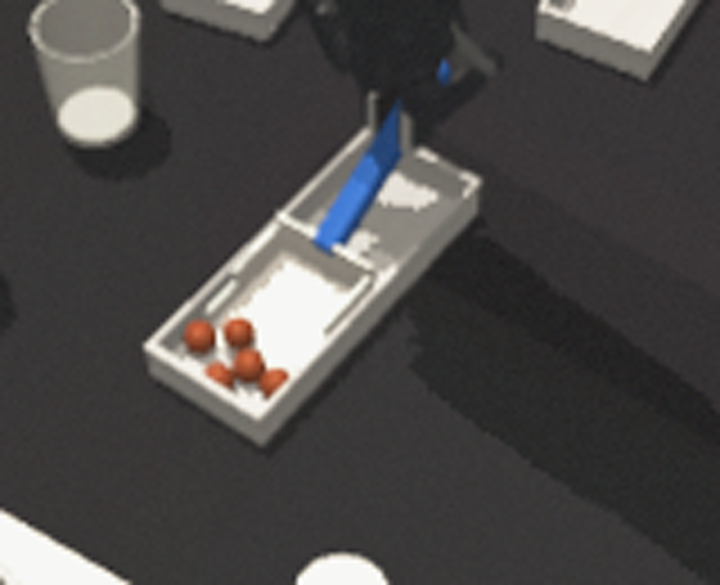

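All five balls are bunched ahead at the far end. I'll advance the last 31 mm.

```bash
python3 -m crank '[[-1,[0.15,0,-0.007],[0,0,0]],[-1,[0.13,0,-0.006],[0,0,0]],[-1,[0.08,0,-0.004],[0,0,0]],[-1,[0.02,0,0],[0,0,0]],[-1,[0,0,0],[0,0,0]]]' 110
python3 - <<'E'
from h import *
o=manip.get_obs()
l=lipnow();ce=np.array([.535,-.1645]);yaw=1.49;ux=np.array([np.cos(yaw),np.sin(yaw)]);uy=np.array([-ux[1],ux[0]])
print(l,(l[:2]-ce)@ux,(l[:2]-ce)@uy,o["ft_force"],R.from_quat(o["ee_rot"]).as_matrix()[:,0])
im=manip.camera("side");cv2.imwrite("pics/d5.png",cv2.resize(im[190:320,210:370],None,fx=4.5,fy=4.5,interpolation=cv2.INTER_CUBIC))
E
```

```text
clock: 7.7
position: [0.5309, -0.2195, 0.0508]
ee_rot: [0.737, 0.676, -0.02, 0.018]
ft_force: [-2.6, -18.3, 7.8]
grip_width: 0.178
[ 0.54377577 -0.07052541  0.00200625] 0.09437629597081776 -0.001162599070048101 [ -2.57312328 -18.25625249   7.82680035] [ 0.08606828  0.99478397 -0.05474589]
```

View pics/d5.png

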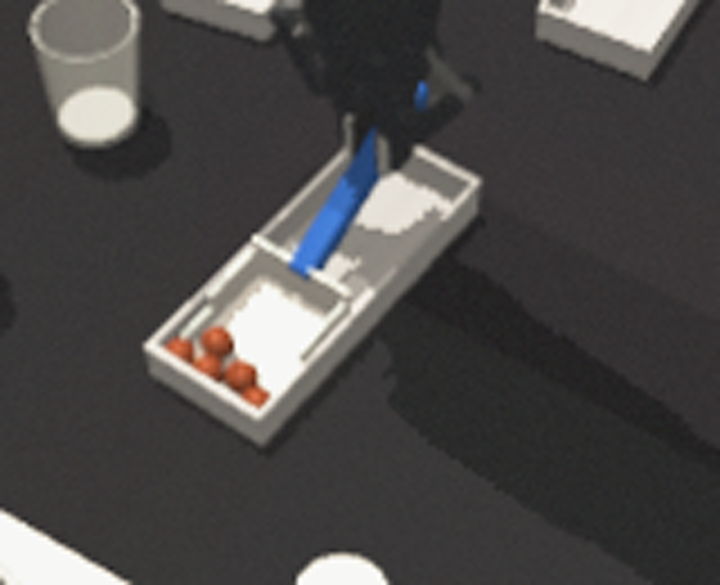

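The push stalled at 18 N with the lip about 10 mm short of the wall. The outer balls in the corners are probably jamming on the side-wall ends. I'll back off a little and look closer.

```bash
python3 -m crank '[[-1,[-0.1,0,0.005],[0,0,0]],[-1,[-0.07,0,0.003],[0,0,0]],[-1,[0,0,0],[0,0,0]],[-1,[0,0,0],[0,0,0]],[-1,[0,0,0],[0,0,0]]]' 110
python3 - <<'E'
from h import *
o=manip.get_obs()
l=lipnow();ce=np.array([.535,-.1645]);yaw=1.49;ux=np.array([np.cos(yaw),np.sin(yaw)]);uy=np.array([-ux[1],ux[0]])
print(l,(l[:2]-ce)@ux,(l[:2]-ce)@uy,o["ft_force"],R.from_quat(o["ee_rot"]).as_matrix()[:,0])
im=manip.camera("side");a=cv2.resize(im[210:310,230:340],None,fx=5,fy=5,interpolation=cv2.INTER_CUBIC)
im=manip.camera("top");b=cv2.resize(im[195:245,235:335],None,fx=5.5,fy=5.5,interpolation=cv2.INTER_CUBIC)
cv2.imwrite("pics/d6.png",a);cv2.imwrite("pics/d6t.png",b)
h=cv2.cvtColor(im,cv2.COLOR_BGR2HSV);k,L,s,cc=cv2.connectedComponentsWithStats(cv2.inRange(h,(0,120,60),(12,255,200)))
for i in range(1,k):
    if 250<cc[i][0]<330 and 195<cc[i][1]<240:
        d=plane(cam("top"),cc[i],.014)[:2]-ce;print(s[i,4],(d@ux).round(3),(d@uy).round(3))
E
```

```text
clock: 8.25
position: [0.5299, -0.2264, 0.049]
ee_rot: [0.735, 0.678, -0.018, 0.015]
ft_force: [-0.5, -2.3, 3.4]
grip_width: 0.173
[ 0.54195176 -0.07696354  0.00134261] 0.08781196359565306 0.00013585109423479747 [-0.49688439 -2.29761921  3.3978548 ] [ 0.08084463  0.99560207 -0.04733563]
30 0.095 -0.019
11 0.074 -0.017
14 0.082 0.01
12 0.094 0.026
```

View pics/d6.png

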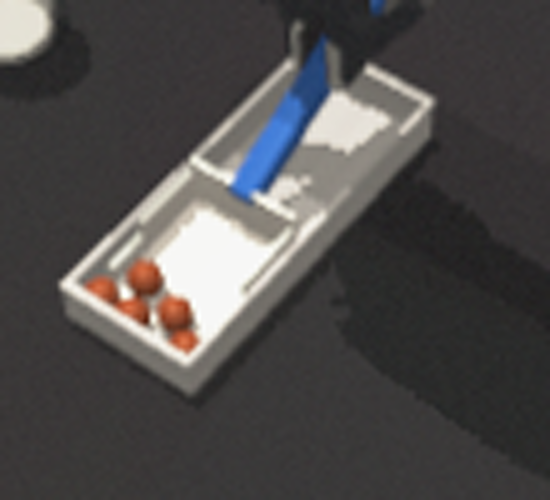

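View pics/d6t.png

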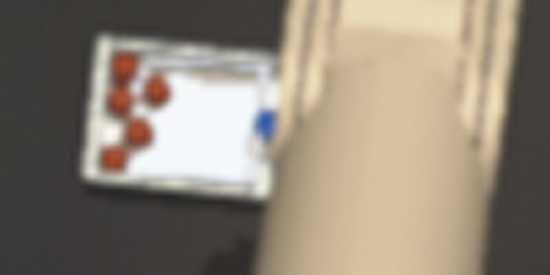

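Three balls lie against the wall at y about -28, -9 and +26 mm, and two are already on the pan. I'll push again with small sideways wiggles so the corner balls slip inside.

```bash
python3 -m crank '[[-1,[0.06,0.04,-0.003],[0,0,0]],[-1,[0.05,-0.07,-0.002],[0,0,0.02]],[-1,[0.03,0.07,-0.002],[0,0,-0.04]],[-1,[0.02,-0.07,0],[0,0,0.04]],[-1,[0.02,0.04,0],[0,0,-0.02]]]' 110
python3 - <<'E'
from h import *
o=manip.get_obs()
l=lipnow();ce=np.array([.535,-.1645]);yaw=1.49;ux=np.array([np.cos(yaw),np.sin(yaw)]);uy=np.array([-ux[1],ux[0]])
print(l,(l[:2]-ce)@ux,(l[:2]-ce)@uy,o["ft_force"],R.from_quat(o["ee_rot"]).as_matrix()[:,0])
im=manip.camera("side");a=cv2.resize(im[210:310,230:340],None,fx=5,fy=5,interpolation=cv2.INTER_CUBIC)
cv2.imwrite("pics/d7.png",a)
E
```

```text
clock: 8.85
position: [0.5311, -0.2149, 0.0495]
ee_rot: [0.736, 0.676, -0.02, 0.016]
ft_force: [-1.4, -2.7, 3.4]
grip_width: 0.177
[ 0.54360951 -0.06565095  0.0013908 ] 0.09922143723166565 -0.0006034753331640326 [-1.36854858 -2.72538228  3.39527593] [ 0.08412067  0.99517854 -0.05043208]
```

View pics/d7.png

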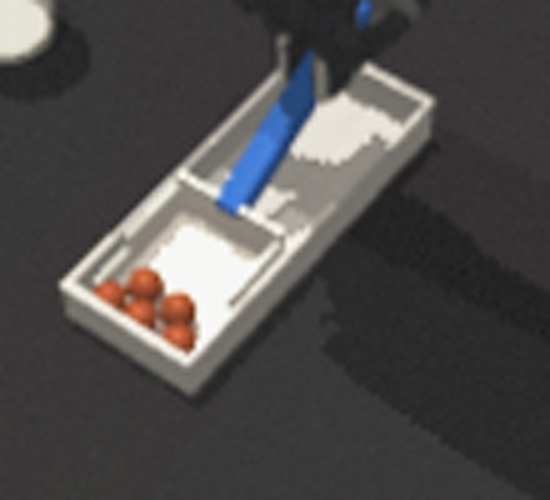

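The wiggle worked: the lip is at 0.099 with 3 N, and all five balls are inside the side walls. A little further, then the nose-up tilt.

```bash
python3 -m crank '[[-1,[0.02,0.03,-0.001],[0,0,0.01]],[-1,[0.02,-0.05,0],[0,0,-0.02]],[-1,[0.02,0.02,0],[0,0,0.01]],[-1,[0,0,0],[0,0,0]],[-1,[0,0,0],[0,0,0]]]' 110
python3 - <<'E'
from h import *
o=manip.get_obs()
l=lipnow();ce=np.array([.535,-.1645]);yaw=1.49;ux=np.array([np.cos(yaw),np.sin(yaw)]);uy=np.array([-ux[1],ux[0]])
print(l,(l[:2]-ce)@ux,(l[:2]-ce)@uy,o["ft_force"],R.from_quat(o["ee_rot"]).as_matrix()[:,0])
# nose-up plan: lip stays near wall x=.101, rising; pitch to -0.22
st=None
p0,r0=o["position"],R.from_quat(o["ee_rot"])
for lx,z,pt in((.101,.012,-.08),(.101,.026,-.22),(.100,.075,-.26)):
    p,r=tcp_for_lip([*(ce+lx*ux),z],yaw,pt); back=p+r.apply(LIP-[.08,0,0]);tip=p
    print("tcp",p.round(4),"panback z",back[2].round(4)); plan(p,r,start=(p0,r0)); p0,r0=p,r
E
```

```text
clock: 9.4
position: [0.5333, -0.21, 0.0498]
ee_rot: [0.736, 0.677, -0.019, 0.017]
ft_force: [0.3, -11.7, 6.1]
grip_width: 0.171
[ 0.54583004 -0.06073902  0.00168455] 0.10429656593354569 -0.0024203244526053345 [  0.31792416 -11.68227539   6.1297389 ] [ 0.08356549  0.99522907 -0.05035786]
tcp [ 0.5307 -0.2181  0.0402] panback z 0.0056
1 rows of [-0.097, -0.024, 0.125] [-0.0, 0.166, -0.0038] total [-7.8 -2.  10. ]
tcp [ 0.5305 -0.2205  0.0324] panback z 0.0085
1 rows of [-0.038, 0.0, 0.096] [-0.0, 0.1783, -0.0] total [-3.   0.   7.7]
tcp [ 0.5304 -0.2216  0.0751] panback z 0.0544
1 rows of [0.103, -0.0, -0.524] [-0.0, 0.0509, 0.0] total [  8.2  -0.  -41.9]
```

```bash
python3 -m crank '[[-1,[-0.04,-0.01,0.06],[0,0.083,0]],[-1,[-0.04,-0.01,0.06],[0,0.083,0]],[-1,[-0.02,0,0.05],[0,0.09,0]],[-1,[-0.02,0,0.045],[0,0.09,0]],[-1,[0,0,0],[0,0,0]]]' 110
python3 - <<'E'
from h import *
o=manip.get_obs()
l=lipnow();ce=np.array([.535,-.1645]);yaw=1.49;ux=np.array([np.cos(yaw),np.sin(yaw)]);uy=np.array([-ux[1],ux[0]])
print(l,(l[:2]-ce)@ux,(l[:2]-ce)@uy,o["ft_force"],R.from_quat(o["ee_rot"]).as_matrix()[:,0])
im=manip.camera("side");a=cv2.resize(im[210:310,230:340],None,fx=5,fy=5,interpolation=cv2.INTER_CUBIC)
cv2.imwrite("pics/d8.png",a);cv2.imwrite("pics/d8w.png",manip.camera("wrist"))
E
```

```text
clock: 9.9
position: [0.5284, -0.2177, 0.0293]
ee_rot: [0.732, 0.672, 0.082, -0.079]
ft_force: [-0.3, -1.1, -3.1]
grip_width: 0.176
[ 0.54182074 -0.06103663  0.02409396] 0.10367633457578283 0.001551874275607754 [-0.29857626 -1.05872184 -3.10928459] [0.08471967 0.97060825 0.2252603 ]
```

View pics/d8.png

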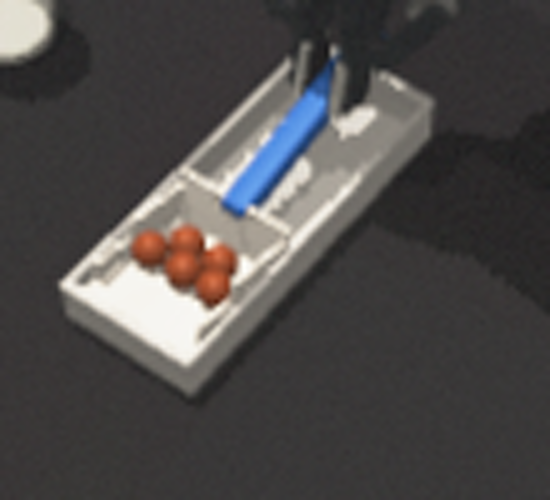

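View pics/d8w.png

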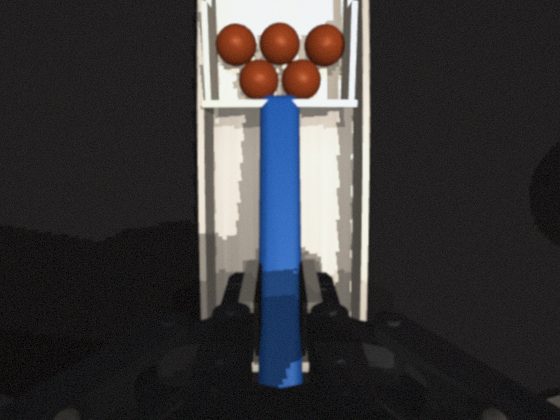

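All five balls rest against the pan's back wall: wrist view rows 45 and 80, five balls. I'll lift straight up.

```bash
python3 -m crank '[[-1,[-0.02,0,-0.1],[0,0.02,0]],[-1,[-0.05,0,-0.2],[0,0.02,0]],[-1,[-0.08,0,-0.35],[0,0,0]],[-1,[-0.08,0,-0.4],[0,0,0]],[-1,[-0.05,0,-0.3],[0,0,0]]]' 110
python3 - <<'E'
from h import *
ct,cs=cam("top"),cam("side")
T=cv2.imread("pics/a_top.png");S=cv2.imread("pics/a_side.png")
cv2.imwrite("pics/m_t.png",cv2.resize(T[145:265,125:225],None,fx=6,fy=5,interpolation=cv2.INTER_CUBIC))
cv2.imwrite("pics/m_s.png",cv2.resize(S[240:420,95:270],None,fx=3.3,fy=3.3,interpolation=cv2.INTER_CUBIC))
o=manip.get_obs();print(o["position"],lipnow(),o["ft_force"])
cv2.imwrite("pics/e1.png",manip.camera("wrist"))
E
```

```text
clock: 10.5
position: [0.5271, -0.2638, 0.1329]
ee_rot: [0.729, 0.673, 0.093, -0.087]
ft_force: [1.4, 0.0, -2.4]
grip_width: 0.176
[ 0.52713041 -0.26380003  0.13285047] [ 0.53961278 -0.10699514  0.13203427] [ 1.38639358  0.032731   -2.41290639]
```

View pics/m_t.png

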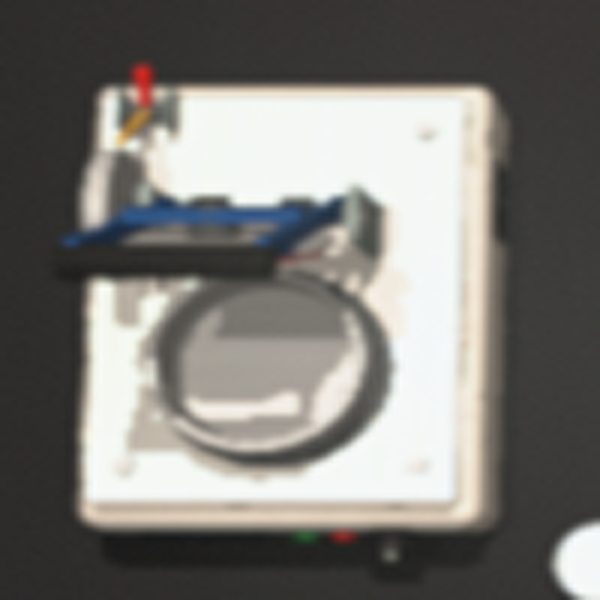

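View pics/m_s.png

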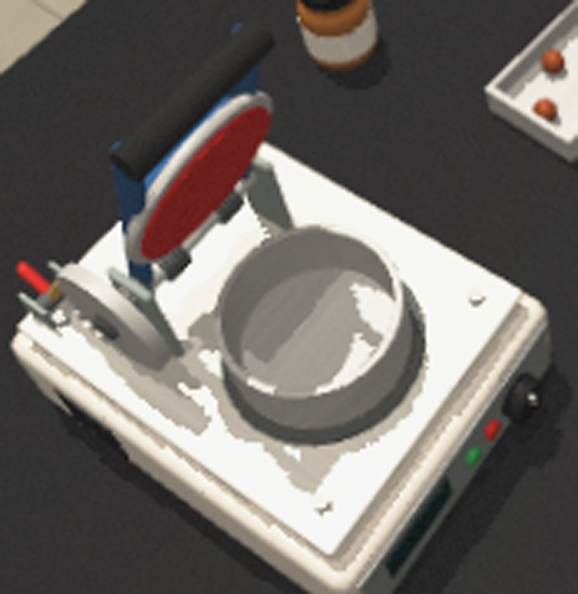

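View pics/e1.png

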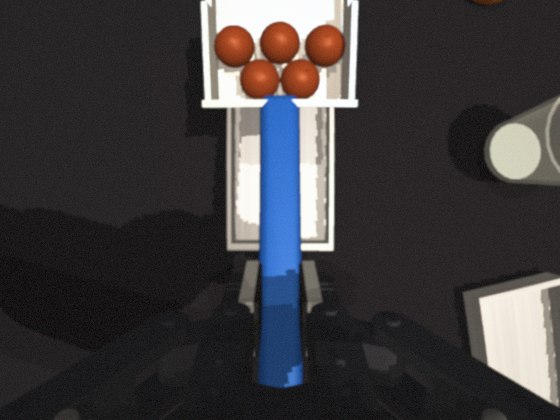

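```bash
python3 - <<'E'
from h import *
ct,cs=cam("top"),cam("side")
def s(u,v): return (cs,(95+u/3.3,240+v/3.3))
def t(u,v): return (ct,(125+u/6,145+v/5))
for nm,l in (("bowlrim",[t(266,360),s(311,311)]),("bar+y",[t(64,268),s(123,157)]),("bar-y",[t(278,261),s(264,43)]),
  ("plate corner front -y?",[t(458,500),s(332,553)]),("screw fr",[t(418,465),s(325,507)]),("screw br",[t(427,131),s(477,297)])):
    x,r=tri(l);print(nm,x.round(4),np.round(r,4))
print(plane(*t(266,360),.15),plane(*s(311,311),.15))
for nm,q,z in(("t fl",t(123,466),.1),("t fr",t(418,466),.1),("t br",t(427,131),.1),("housing FL",t(80,525),.095),("FR",t(490,525),.095),("BL",t(98,88),.095),("BR",t(495,88),.095),("s br",s(477,297),.1),("s ?",s(325,507),.1)): print(nm,plane(*q,z).round(4))
E
```

```text
bowlrim [0.5182 0.1883 0.1315] [0.0025 0.0025]
bar+y [0.5415 0.2368 0.3321] [0.0041 0.0041]
bar-y [0.5477 0.1443 0.3156] [0.0006 0.0006]
plate corner front -y? [ 0.5045  0.1889 -0.2448] [0.0646 0.0646]
screw fr [ 0.5139  0.1897 -0.1663] [0.0486 0.0486]
screw br [0.5913 0.1007 0.0082] [0.097 0.097]
[0.51393812 0.18266066 0.15      ] [0.51116934 0.19510994 0.15      ]
t fl [0.4526 0.2631 0.1   ]
t fr [0.4564 0.1124 0.1   ]
t br [0.6661 0.1178 0.1   ]
housing FL [0.4162 0.2843 0.095 ]
FR [0.4215 0.0747 0.095 ]
BL [0.6905 0.2924 0.095 ]
BR [0.6957 0.0843 0.095 ]
s br [0.4562 0.1168 0.1   ]
s ? [0.4503 0.2675 0.1   ]
```

```bash
python3 - <<'E'
from h import *
o=manip.get_obs();p0,r0=o["position"],R.from_quat(o["ee_rot"])
for lip,n in(([.525,.05,.205],8),([.513,.163,.195],7)):
    p,r=tcp_for_lip(lip,1.55,-.26);print(p.round(3));plan(p,r,n,start=(p0,r0));p0,r0=p,r
E
```

```text
[ 0.522 -0.107  0.205]
8 rows of [0.267, -0.024, -0.041] [0.0028, 0.0012, -0.0092] total [170.1 -19.3 -27.3]
[0.51  0.006 0.195]
7 rows of [0.19, -0.026, 0.069] [0.0, 0.0, 0.0] total [106.4 -14.3  38.6]
```

```bash
python3 -m crank '[[-1,[0.12,-0.01,-0.1],[0,0,-0.01]],[-1,[0.25,-0.02,-0.1],[0,0,-0.01]],[-1,[0.3,-0.03,-0.05],[0,0,-0.01]],[-1,[0.3,-0.03,-0.03],[0,0,-0.01]],[-1,[0.3,-0.03,-0.03],[0,0,-0.01]]]' 110
python3 -m crank '[[-1,[0.3,-0.03,0],[0,0,-0.01]],[-1,[0.28,-0.03,0.04],[0,0,-0.01]],[-1,[0.25,-0.03,0.06],[0,0,0]],[-1,[0.22,-0.03,0.06],[0,0,0]],[-1,[0.2,-0.02,0.06],[0,0,0]]]' 110
python3 - <<'E'
from h import *
o=manip.get_obs();print(o["position"],lipnow(),R.from_quat(o["ee_rot"]).as_matrix()[:,0],o["joint_pos"].round(2))
p,r=tcp_for_lip([.513,.163,.195],1.55,-.26);plan(p,r)
E
```

```text
clock: 11.05
position: [0.522, -0.1678, 0.1804]
ee_rot: [0.715, 0.688, 0.094, -0.087]
ft_force: [-0.1, 0.7, -2.3]
grip_width: 0.175
clock: 11.55
position: [0.5141, -0.069, 0.1879]
ee_rot: [0.711, 0.692, 0.095, -0.085]
ft_force: [-0.9, 0.6, -1.9]
grip_width: 0.173
[ 0.51407576 -0.06897462  0.18785688] [0.51845286 0.08826596 0.18715729] [0.0242524  0.96712274 0.25315099] [ 0.81  0.22 -0.66  1.73 -0.13  1.26  0.17]
2 rows of [0.462, -0.039, 0.075] [0.0075, 0.0026, -0.0026] total [74.  -6.3 11.8]
```

```bash
python3 -m crank '[[-1,[0.2,-0.015,0.02],[0,0,0]],[-1,[0.2,-0.015,0.02],[0,0,0]],[-1,[0.18,-0.015,0.02],[0,0,0]],[-1,[0.15,-0.015,0.02],[0,0,0]],[-1,[0.1,-0.01,0.02],[0,0,0]]]' 110
python3 -m crank '[[-1,[0.04,0,0.01],[0,0,0]],[-1,[0,0,0],[0,0,0]],[-1,[0,0,0],[0,0,0]],[-1,[0,0,0],[0,0,0]],[-1,[0,0,0],[0,0,0]]]' 110
python3 - <<'E'
from h import *
o=manip.get_obs();print(o["position"],lipnow(),R.from_quat(o["ee_rot"]).as_matrix()[:,0],o["joint_pos"].round(2))
im=manip.camera("side");cv2.imwrite("pics/f1.png",cv2.resize(im[220:420,90:330],None,fx=3,fy=3,interpolation=cv2.INTER_CUBIC))
im=manip.camera("top");cv2.imwrite("pics/f1t.png",cv2.resize(im[145:265,125:245],None,fx=5,fy=5,interpolation=cv2.INTER_CUBIC))
E
```

```text
clock: 12.05
position: [0.5107, -0.003, 0.1975]
ee_rot: [0.71, 0.692, 0.095, -0.085]
ft_force: [0.4, -0.5, -2.6]
grip_width: 0.175
clock: 12.55
position: [0.5108, -0.0014, 0.1971]
ee_rot: [0.711, 0.692, 0.095, -0.085]
ft_force: [0.5, -0.4, -1.6]
grip_width: 0.181
[ 0.51080559 -0.00135884  0.19713214] [0.51533768 0.15587736 0.19643313] [0.02509992 0.96710047 0.25315346] [ 0.74  0.17 -0.71  1.77 -0.16  1.24  0.06]
```

View pics/f1.png

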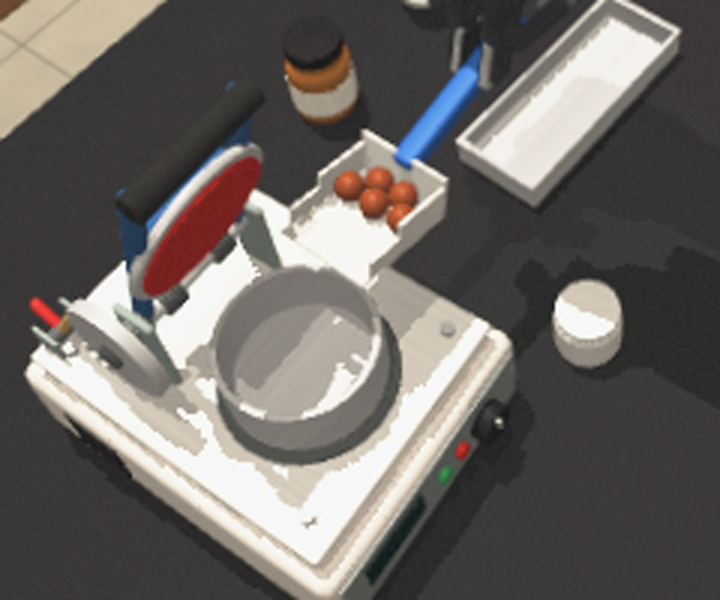

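View pics/f1t.png

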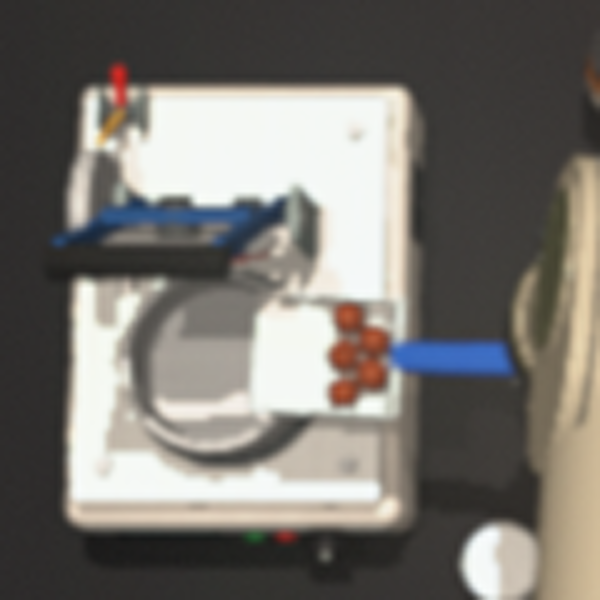

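```bash
python3 - <<'E'
from h import *
o=manip.get_obs();p0,r0=o["position"],R.from_quat(o["ee_rot"])
for lip,pt,n in(([.513,.165,.170],-.06,3),([.513,.168,.162],.14,2),([.513,.168,.162],.55,4)):
    p,r=tcp_for_lip(lip,1.55,pt);print(p.round(3));plan(p,r,n,start=(p0,r0));p0,r0=p,r
E
```

```text
[0.51  0.011 0.201]
3 rows of [0.052, -0.005, -0.008] [0.005, -0.0831, -0.0025] total [12.7 -1.3 -1. ]
[0.51  0.023 0.223]
2 rows of [0.078, -0.0, -0.137] [0.0, -0.1273, 0.0] total [ 13.6  -0.1 -21.2]
[0.511 0.06  0.276]
4 rows of [0.062, 0.0, -0.192] [0.0, -0.1305, 0.0] total [ 28.7   0.  -57.2]
```

```bash
python3 -m crank '[[-1,[0.05,-0.005,-0.008],[0.005,-0.083,-0.002]],[-1,[0.05,-0.005,-0.008],[0.005,-0.083,-0.002]],[-1,[0.05,-0.005,-0.008],[0.005,-0.083,-0.002]],[-1,[0.08,0,-0.137],[0,-0.127,0]],[-1,[0.08,0,-0.137],[0,-0.127,0]]]' 110
python3 - <<'E'
from h import *
o=manip.get_obs();print(o["position"],lipnow(),R.from_quat(o["ee_rot"]).as_matrix()[:,0],o["joint_pos"].round(2))
p,r=tcp_for_lip([.513,.168,.162],1.55,.55);plan(p,r)
im=manip.camera("side");cv2.imwrite("pics/f2.png",cv2.resize(im[220:420,90:330],None,fx=3,fy=3,interpolation=cv2.INTER_CUBIC))
E
```

```text
clock: 13.15
position: [0.5103, 0.0226, 0.2241]
ee_rot: [0.714, 0.697, -0.051, 0.05]
ft_force: [-0.1, 0.3, -2.1]
grip_width: 0.171
[0.51029599 0.02262247 0.22414659] [0.51376415 0.16724497 0.16236831] [ 0.02335613  0.98948802 -0.14271635] [ 0.48  0.16 -0.78  1.71  0.25  1.37 -0.37]
3 rows of [0.089, -0.001, -0.252] [0.0002, -0.1726, -0.0012] total [ 29.2  -0.3 -56.6]
```

View pics/f2.png

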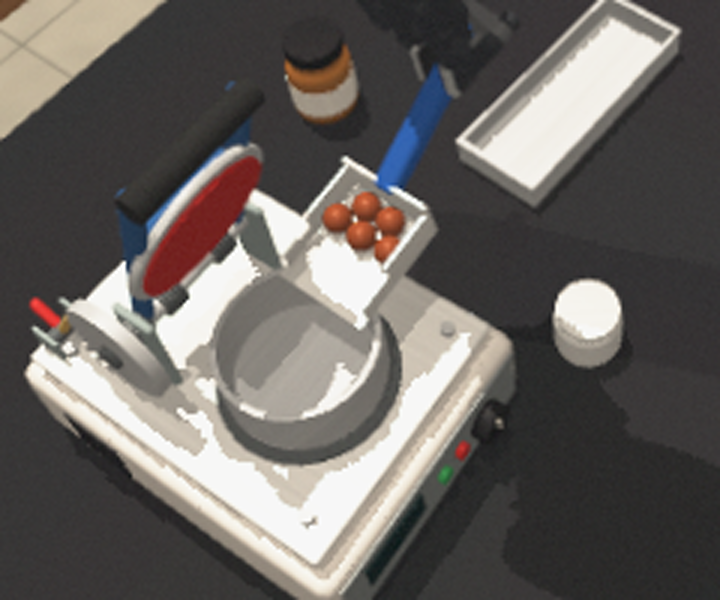

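The lip lies inside the rim. I'll move 8 mm further in and tip on.

```bash
python3 -m crank '[[-1,[0.17,0,-0.13],[0,-0.13,0]],[-1,[0.07,0,-0.19],[0,-0.13,0]],[-1,[0.062,0,-0.19],[0,-0.13,0]],[-1,[0.062,0,-0.19],[0,-0.13,0]],[-1,[0,0,0],[0,0,0]]]' 110
python3 - <<'E'
from h import *
o=manip.get_obs();print(o["position"],lipnow(),R.from_quat(o["ee_rot"]).as_matrix()[:,0],o["joint_pos"].round(2))
im=manip.camera("side");cv2.imwrite("pics/f3.png",cv2.resize(im[220:420,90:330],None,fx=3,fy=3,interpolation=cv2.INTER_CUBIC))
E
```

```text
clock: 13.7
position: [0.5105, 0.0728, 0.269]
ee_rot: [0.685, 0.676, -0.193, 0.189]
ft_force: [-1.1, 1.0, -1.8]
grip_width: 0.18
[0.5104529  0.0727758  0.26895274] [0.51171137 0.18145958 0.15524038] [ 0.01060501  0.85372371 -0.52061826] [ 0.12  0.33 -0.82  1.56  0.64  1.73 -0.75]
```

View pics/f3.png

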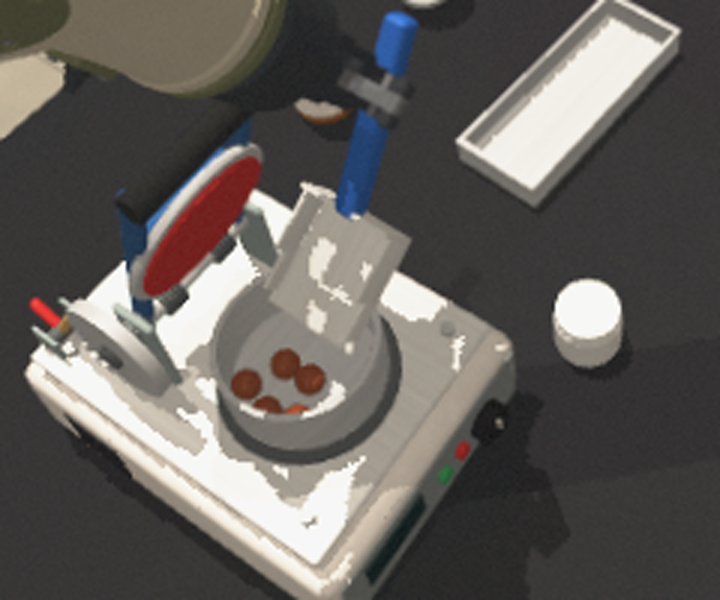

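All five balls are in the bowl at about (285,362), (246,384), (311,379), (266,405) and (297,410), and the pan is empty. I'll retreat and lay the scoop back at its old place.

```bash
python3 - <<'E'
from h import *
o=manip.get_obs();p0,r0=o["position"],R.from_quat(o["ee_rot"])
for lip,yaw,pt,n in(([.513,.15,.20],1.55,.3,2),([.51,.02,.17],1.5,0,3),([.378,-.0855,.06],1.36,0,5),([.378,-.0855,.003],1.36,0,3)):
    p,r=tcp_for_lip(lip,yaw,pt);print(p.round(3));plan(p,r,n,start=(p0,r0));p0,r0=p,r
E
```

```text
[0.51  0.017 0.284]
2 rows of [-0.343, 0.002, 0.074] [-0.0, 0.1564, 0.0031] total [-53.9   0.3  15.2]
[ 0.499 -0.132  0.211]
3 rows of [-0.549, -0.023, 0.423] [0.0032, 0.1273, 0.0211] total [-120.4   -7.9  113.8]
[ 0.346 -0.234  0.1  ]
5 rows of [-0.303, -0.347, 0.275] [0.0, 0.0, 0.0357] total [-113.1 -145.4  110. ]
[ 0.346 -0.234  0.044]
3 rows of [0.0, 0.0, 0.238] [0.0, 0.0, 0.0] total [ 0.  0. 57.]
```

```bash
python3 -m crank '[[-1,[-0.34,0,0.07],[0,0.15,0]],[-1,[-0.34,0,0.07],[0,0.15,0]],[-1,[-0.4,-0.015,0.31],[0,0.1,0.016]],[-1,[-0.4,-0.015,0.31],[0,0.1,0.016]],[-1,[-0.4,-0.015,0.31],[0,0.1,0.016]]]' 110
python3 - <<'E'
from h import *
print(lipnow())
p,r=tcp_for_lip([.378,-.0855,.06],1.36,0);plan(p,r)
E
```

```text
clock: 14.25
position: [0.5029, -0.0988, 0.2358]
ee_rot: [0.729, 0.684, -0.023, 0.03]
ft_force: [0.5, 0.2, -1.7]
grip_width: 0.176
[0.51276486 0.04946282 0.18422131]
6 rows of [-0.308, -0.292, 0.293] [0.0038, 0.0154, 0.0314] total [-134.6 -149.5  143.8]
```

```bash
python3 -m crank '[[-1,[-0.31,-0.29,0.29],[0,0.015,0.031]],[-1,[-0.31,-0.29,0.29],[0,0.015,0.031]],[-1,[-0.31,-0.29,0.29],[0,0.015,0.031]],[-1,[-0.31,-0.29,0.29],[0,0.015,0.031]],[-1,[-0.31,-0.29,0.29],[0,0.015,0.031]]]' 110
python3 -m crank '[[-1,[-0.31,-0.29,0.29],[0,0.015,0.031]],[-1,[0,0,0],[0,0,0]],[-1,[0,0,0],[0,0,0]],[-1,[0,0,0],[0,0,0]],[-1,[0,0,0],[0,0,0]]]' 110
python3 - <<'E'
from h import *
o=manip.get_obs();print(lipnow(),R.from_quat(o["ee_rot"]).as_matrix()[:,0],o["ft_force"])
p,r=tcp_for_lip([.378,-.0855,.002],1.36,0);plan(p,r)
im=manip.camera("side");cv2.imwrite("pics/g1.png",cv2.resize(im[190:420,90:420],None,fx=2.3,fy=2.3,interpolation=cv2.INTER_CUBIC))
E
```

```text
clock: 14.75
position: [0.3733, -0.2145, 0.1241]
ee_rot: [0.769, 0.639, -0.001, 0.011]
ft_force: [-1.0, -1.3, -2.2]
grip_width: 0.176
clock: 15.25
position: [0.349, -0.2328, 0.1022]
ee_rot: [0.775, 0.632, 0.003, 0.007]
ft_force: [-0.2, 0.2, -1.1]
grip_width: 0.174
[ 0.38021269 -0.08426695  0.06100518] [ 0.20197142  0.97938185 -0.00432832] [-0.24924776  0.24564674 -1.09134197]
2 rows of [-0.01, -0.019, 0.373] [0.0096, 0.0027, 0.0047] total [-1.6 -3.3 59.6]
```

View pics/g1.png

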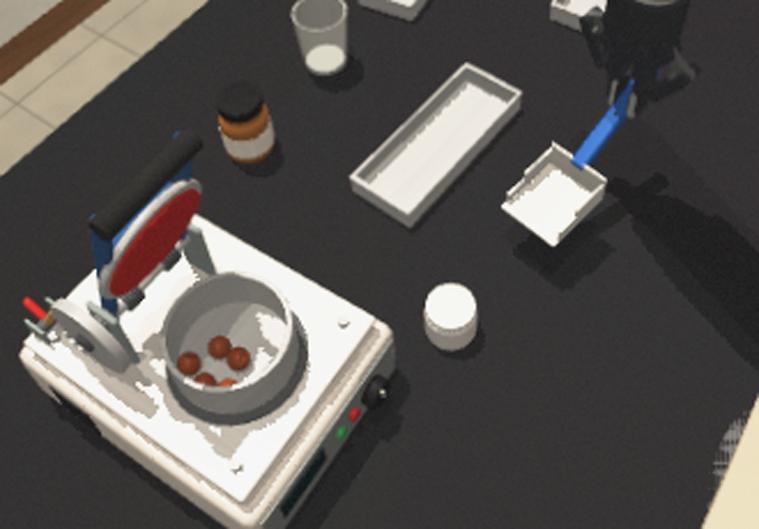

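```bash
python3 -m crank '[[-1,[-0.01,-0.02,0.3],[0.01,0,0]],[-1,[0,-0.02,0.3],[0.01,0,0.01]],[-1,[0,0,0.12],[0,0,0]],[-1,[0,0,0.02],[0,0,0]],[-1,[0,0,0],[0,0,0]]]' 110
python3 - <<'E'
from h import *
o=manip.get_obs();print(lipnow(),R.from_quat(o["ee_rot"]).as_matrix()[:,0],o["ft_force"])
E
```

```text
clock: 15.8
position: [0.3454, -0.2334, 0.0427]
ee_rot: [0.778, 0.628, -0.002, 0.0]
ft_force: [-0.5, -0.2, 0.3]
grip_width: 0.178
[ 0.37723593 -0.08489622  0.00161936] [ 0.20998002  0.9776982  -0.00382353] [-0.51608182 -0.15005806  0.26493272]
```

```bash
python3 -m crank '[[-1,[0,0,0.02],[0,0,0]],[-1,[0,0,0],[0,0,0]],[1,[0,0,0],[0,0,0]],[1,[0,0,0],[0,0,0]],[1,[0,0,0],[0,0,0]]]' 60
python3 -m crank '[[1,[0,0,0],[0,0,0]],[1,[0,0,0],[0,0,0]],[1,[0,0,0],[0,0,0]],[1,[0,0,-0.2],[0,0,0]],[1,[0,0,-0.5],[0,0,0]]]' 60
python3 - <<'E'
from h import *
im=manip.camera("side");cv2.imwrite("pics/g2.png",cv2.resize(im[190:420,90:420],None,fx=2.3,fy=2.3,interpolation=cv2.INTER_CUBIC))
E
```

```text
clock: 16.3
position: [0.3449, -0.2335, 0.0407]
ee_rot: [0.778, 0.628, -0.002, 0.0]
ft_force: [0.5, -0.6, 0.4]
grip_width: 0.683
clock: 16.8
position: [0.3431, -0.2319, 0.0948]
ee_rot: [0.778, 0.628, -0.003, -0.003]
ft_force: [0.3, -1.2, -0.3]
grip_width: 0.999
```

View pics/g2.png

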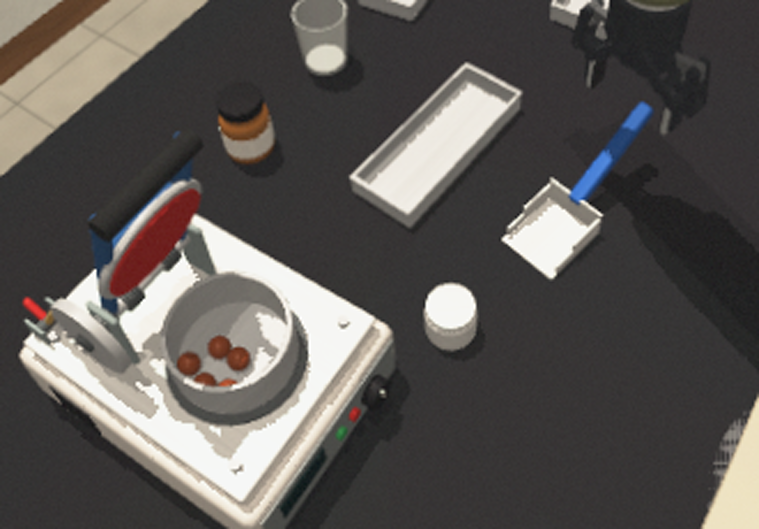

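The scoop lies flat and released. Next is the clamp: go above the grip bar and measure it with the wrist camera.

```bash
python3 - <<'E'
from h import *
o=manip.get_obs();p0,r0=o["position"],R.from_quat(o["ee_rot"])
for p,n in(([.40,-.12,.30],5),([.545,.185,.42],9)):
    r=down(1.60);plan(p,r,n,start=(p0,r0));p0,r0=np.array(p),r
E
```

```text
5 rows of [0.297, 0.099, -0.495] [0.0002, 0.0013, -0.0613] total [ 121.5   28.2 -198.4]
9 rows of [0.418, 0.214, -0.167] [0.0, 0.0, 0.0] total [ 300.6  153.8 -120. ]
```

```bash
python3 -m crank '[[1,[0.3,0.1,-0.5],[0,0,-0.06]],[1,[0.3,0.1,-0.5],[0,0,-0.06]],[1,[0.3,0.1,-0.5],[0,0,-0.06]],[1,[0.3,0.1,-0.5],[0,0,-0.06]],[1,[0.3,0.1,-0.5],[0,0,-0.06]]]' 40
python3 -m crank '[[1,[0.42,0.21,-0.17],[0,0,0]],[1,[0.42,0.21,-0.17],[0,0,0]],[1,[0.42,0.21,-0.17],[0,0,0]],[1,[0.42,0.21,-0.17],[0,0,0]],[1,[0.42,0.21,-0.17],[0,0,0]]]'
python3 - <<'E'
from h import *
o=manip.get_obs();print(o["joint_pos"].round(2))
plan([.545,.185,.42],down(1.60))
E
```

```text
clock: 17.35
position: [0.3996, -0.1172, 0.2978]
ee_rot: [0.698, 0.716, -0.002, 0.0]
ft_force: [0.8, 0.3, 0.9]
grip_width: 0.998
clock: 17.85
position: [0.4802, 0.0531, 0.3639]
ee_rot: [0.699, 0.715, -0.002, 0.0]
ft_force: [1.8, -0.0, -0.7]
grip_width: 0.998
[ 0.65  0.03 -0.87  1.52  0.03  1.61 -0.19]
4 rows of [0.406, 0.213, -0.176] [-0.0007, 0.0011, -0.002] total [130.1  67.7 -56.7]
```

```bash
python3 -m crank '[[1,[0.4,0.21,-0.18],[0,0,0]],[1,[0.4,0.21,-0.18],[0,0,0]],[1,[0.4,0.21,-0.18],[0,0,0]],[1,[0.4,0.21,-0.18],[0,0,0]],[1,[0,0,0],[0,0,0]]]'
python3 - <<'E'
from h import *
o=manip.get_obs();print(o["position"],o["joint_pos"].round(2),np.abs(o["joint_velocities"]).max())
cv2.imwrite("pics/h1.png",manip.camera("wrist"));np.save("h1.npy",np.array([*o["position"],*o["ee_rot"]]))
E
```

```text
clock: 18.35
position: [0.5443, 0.1868, 0.4199]
ee_rot: [0.696, 0.718, -0.001, -0.002]
ft_force: [1.2, -0.2, -0.7]
grip_width: 1.002
[0.5443064  0.18683265 0.41993144] [ 0.29  0.33 -0.97  1.16  0.28  1.78 -0.56] 0.08854469087494551
```

View pics/h1.png

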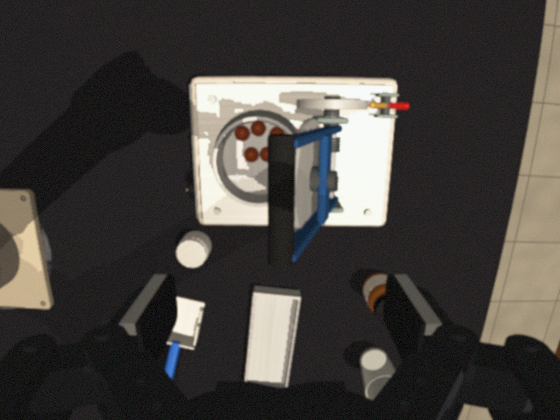

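The wrist view shows the black bar from (282,135) to (281,266), centred at (282,200). It runs parallel to the tool x axis and is centred between the jaws.

```bash
python3 - <<'E'
from h import *
a=np.load("h1.npy");c=cam("wrist",dict(position=a[:3],ee_rot=a[3:]))
print("yaw",2*np.arctan2(a[4],a[3]))
for uv in((282,200),(282.5,135),(281,266)): print(plane(c,uv,.329).round(4))
for nm,uv,z in(("bowl rim", (257,157),.15),("sc1",(212,100),.1),("sc2",(219,211),.1),("sc3",(369,212),.1)): print(nm,plane(c,uv,z).round(4))
plan([.545,.170,.36],down(1.6))
E
```

```text
yaw 1.6010077937539011
[0.5444 0.1947 0.329 ]
[0.5433 0.2405 0.329 ]
[0.5453 0.1429 0.329 ]
bowl rim [0.5147 0.1995 0.15  ]
sc1 [0.4525 0.2644 0.1   ]
sc2 [0.4594 0.1157 0.1   ]
sc3 [0.6685 0.1208 0.1   ]
2 rows of [-0.091, 0.004, 0.373] [-0.0029, 0.0005, -0.0005] total [-14.5   0.7  59.7]
```

```bash
python3 -m crank '[[1,[0.03,0,0.2],[0,0,0]],[1,[0.03,0,0.2],[0,0,0]],[1,[0,0,0.2],[0,0,0]],[1,[0,0,0],[0,0,0]],[1,[0,0,0],[0,0,0]]]'
python3 - <<'E'
from h import *
o=manip.get_obs();print(o["position"],np.abs(o["joint_velocities"]).max())
cv2.imwrite("pics/h2.png",manip.camera("wrist"));np.save("h2.npy",np.array([*o["position"],*o["ee_rot"]]))
E
```

```text
clock: 18.9
position: [0.5439, 0.185, 0.3725]
ee_rot: [0.699, 0.715, -0.002, 0.0]
ft_force: [-0.1, 0.7, 0.7]
grip_width: 1.003
[0.54388567 0.18495817 0.37254654] 0.02281516241935458
```

View pics/h2.png

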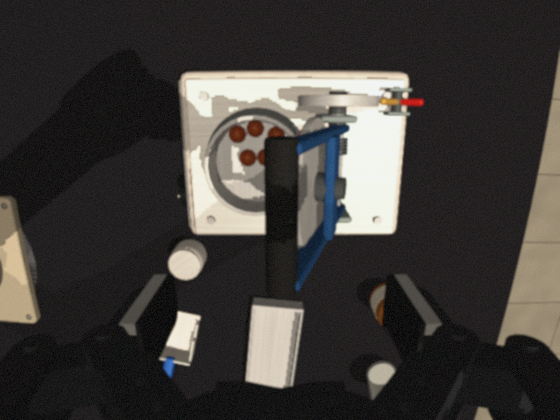

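```bash
python3 - <<'E'
from h import *
def wc(f):
    a=np.load(f); return cam("wrist",dict(position=a[:3],ee_rot=a[3:]))
c1,c2=wc("h1.npy"),wc("h2.npy")
P=[]
for a,b in(((282.5,135),(282.5,139)),((281,266),(281,297))):
    x,r=tri([(c1,a),(c2,b)]);P.append(x);print(x.round(4),np.round(r,4))
print((P[0]+P[1])/2)
for uv in((282.5,139),(281,297)): print(plane(c2,uv,.329).round(4))
plan([.5444,.192,.312],down(1.6))
E
```

```text
[0.5431 0.2428 0.3577] [0. 0.]
[0.5448 0.1487 0.3412] [0.0003 0.0003]
[0.54397697 0.19576599 0.34947805]
[0.5433 0.2401 0.329 ]
[0.5446 0.1416 0.329 ]
2 rows of [0.042, 0.004, 0.381] [-0.0015, 0.0021, -0.0046] total [ 6.8  0.7 61. ]
```

```bash
python3 -m crank '[[1,[0.04,0,0.2],[0,0,0]],[1,[0.04,0,0.2],[0,0,0]],[1,[0,0,0.2],[0,0,0]],[1,[0,0,0.16],[0,0,0]],[1,[0,0,0],[0,0,0]]]'
python3 - <<'E'
from h import *
o=manip.get_obs();print(o["position"],o["ft_force"])
cv2.imwrite("pics/h3w.png",manip.camera("wrist"))
im=manip.camera("side");cv2.imwrite("pics/h3.png",cv2.resize(im[200:400,60:300],None,fx=3,fy=3,interpolation=cv2.INTER_CUBIC))
E
```

```text
clock: 19.45
position: [0.5433, 0.1917, 0.3104]
ee_rot: [0.699, 0.715, -0.003, -0.0]
ft_force: [0.4, 1.0, 0.1]
grip_width: 1.003
[0.54325501 0.19168177 0.31037677] [0.36661476 0.98733075 0.1009417 ]
```

View pics/h3w.png

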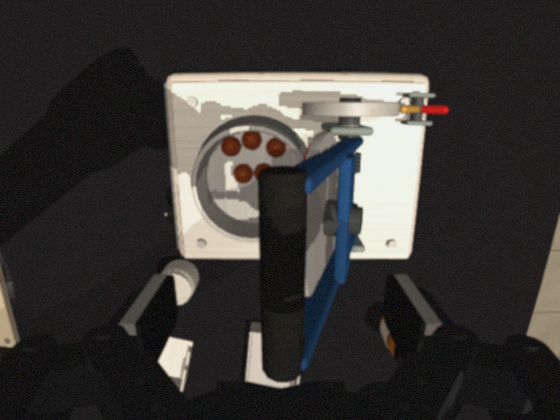

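View pics/h3.png

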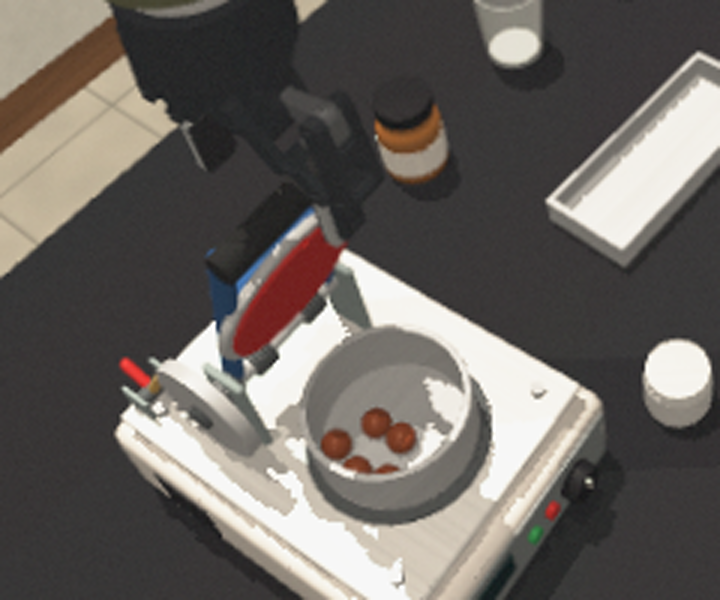

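The bar lies between the open fingertips (wrist column 282, jaws centred at 280). I'll close on it.

```bash
python3 -m crank '[[-1,[0,0,0],[0,0,0]],[-1,[0,0,0],[0,0,0]],[-1,[0,0,0],[0,0,0]],[-1,[0,0,0],[0,0,0]],[-1,[0,0,0],[0,0,0]]]' 40
python3 -m crank '[[-1,[0,0,0],[0,0,0]],[-1,[0,0,0],[0,0,0]],[-1,[0,0,0],[0,0,0]],[-1,[0,0,0],[0,0,0]],[-1,[0,0,0],[0,0,0]]]' 40
python3 - <<'E'
from h import *
o=manip.get_obs();print(o["position"],o["ft_force"],o["joint_pos"].round(2))
im=manip.camera("side");cv2.imwrite("pics/h4.png",cv2.resize(im[200:400,60:300],None,fx=3,fy=3,interpolation=cv2.INTER_CUBIC))
E
```

```text
clock: 20.05
position: [0.5436, 0.1924, 0.3117]
ee_rot: [0.699, 0.715, -0.002, 0.0]
ft_force: [1.9, 0.1, -0.1]
grip_width: 0.21
clock: 20.55
position: [0.5436, 0.1924, 0.3116]
ee_rot: [0.699, 0.715, -0.002, 0.0]
ft_force: [0.4, -1.0, 5.0]
grip_width: 0.212
[0.54355619 0.1923881  0.31159524] [ 0.3622425  -1.01009593  4.98075059] [ 0.34  0.33 -0.97  1.39  0.27  1.56 -0.59]
```

View pics/h4.png

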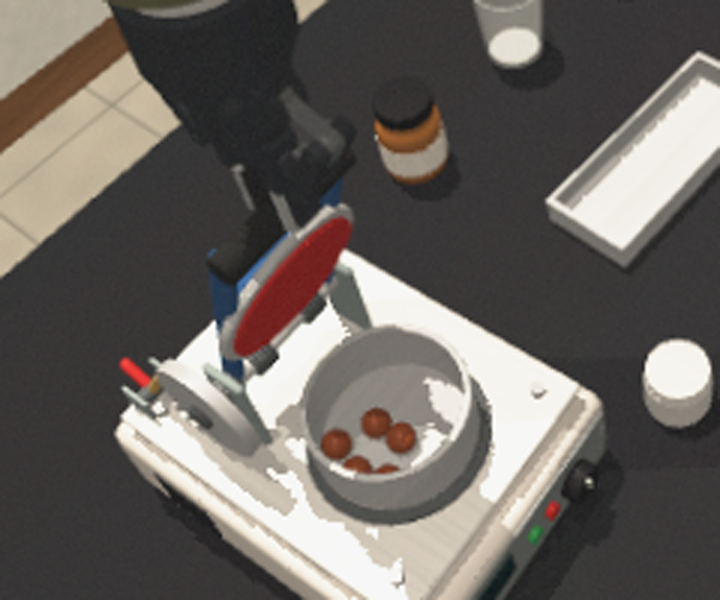

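Held on the bar at 0.212. I'll compute the arc increments about the hinge.

```bash
cat >> h.py <<'E'
def clampang():
    o=manip.get_obs();b=o["position"]+R.from_quat(o["ee_rot"]).apply([0,0,-.017])
    dx=(b-np.array([.600,.194,.160]))@np.array([np.cos(.03),np.sin(.03),0]);dz=b[2]-.16
    return 1.25-np.arctan2(dz,-dx),np.hypot(dx,dz),b
E
python3 - <<'E'
from h import *
print(clampang())
f=np.linspace(0,1.25,13);a=1.25-f;x=-178*np.cos(a);z=178*np.sin(a)
for i in range(12): print(f[i+1].round(3),"ty",((x[i+1]-x[i])/80).round(3),"tz",(-(z[i+1]-z[i])/80).round(3))
E
```

```text
(np.float64(0.0022033042032558736), np.float64(0.17777363137764385), array([0.5435935 , 0.19245141, 0.32858052]))
0.104 ty -0.216 tz 0.084
0.208 ty -0.206 tz 0.106
0.312 ty -0.194 tz 0.127
0.417 ty -0.179 tz 0.147
0.521 ty -0.163 tz 0.164
0.625 ty -0.145 tz 0.181
0.729 ty -0.126 tz 0.195
0.833 ty -0.105 tz 0.207
0.938 ty -0.083 tz 0.216
1.042 ty -0.06 tz 0.224
1.146 ty -0.036 tz 0.229
1.25 ty -0.012 tz 0.231
```

```bash
python3 -m crank '[[-1,[0,-0.216,0.084],[0,0,0]],[-1,[0,-0.206,0.106],[0,0,0]],[-1,[0,-0.194,0.127],[0,0,0]],[-1,[0,-0.179,0.147],[0,0,0]],[-1,[0,-0.163,0.164],[0,0,0]]]' 40
python3 - <<'E'
from h import *
o=manip.get_obs();print(clampang(),o["ft_force"],o["joint_pos"].round(2))
im=manip.camera("side");cv2.imwrite("pics/i1.png",cv2.resize(im[200:400,60:300],None,fx=3,fy=3,interpolation=cv2.INTER_CUBIC))
E
```

```text
clock: 21.1
position: [0.4672, 0.1908, 0.2618]
ee_rot: [0.699, 0.715, -0.001, 0.001]
ft_force: [1.6, 2.1, 7.6]
grip_width: 0.215
(np.float64(0.5205776517237796), np.float64(0.17820441572060433), array([0.4671732 , 0.19083418, 0.27876239])) [1.58282128 2.10136079 7.6338734 ] [ 0.46  0.14 -1.01  1.66  0.12  1.41 -0.54]
```

View pics/i1.png

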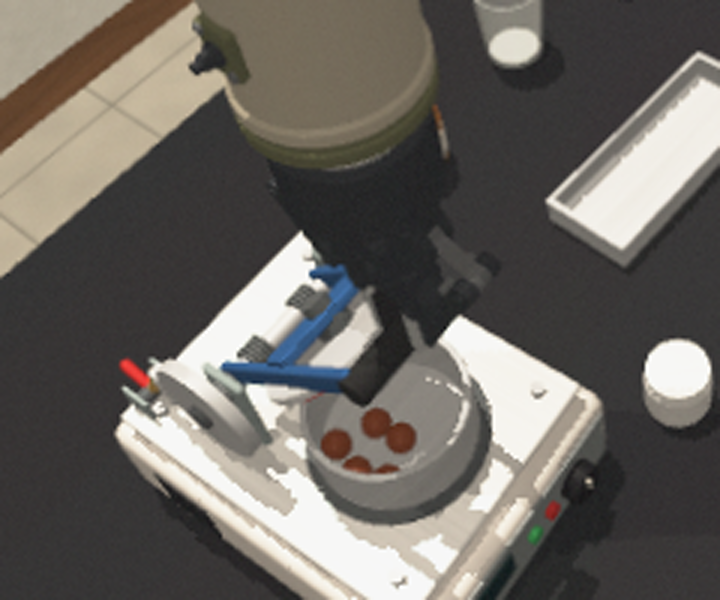

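The arm follows the arc: angle about 0.52, radius 178 mm, 8 N. I'll continue.

```bash
python3 -m crank '[[-1,[0,-0.145,0.181],[0,0,0]],[-1,[0,-0.126,0.195],[0,0,0]],[-1,[0,-0.105,0.207],[0,0,0]],[-1,[0,-0.083,0.216],[0,0,0]],[-1,[0,-0.06,0.224],[0,0,0]]]' 40
python3 - <<'E'
from h import *
o=manip.get_obs();print(clampang(),o["ft_force"],o["joint_pos"].round(2))
im=manip.camera("side");cv2.imwrite("pics/i2.png",cv2.resize(im[200:400,60:300],None,fx=3,fy=3,interpolation=cv2.INTER_CUBIC))
E
```

```text
clock: 21.65
position: [0.4263, 0.1895, 0.1803]
ee_rot: [0.699, 0.715, -0.001, 0.001]
ft_force: [5.0, 0.5, 7.6]
grip_width: 0.212
(np.float64(1.03852315882556), np.float64(0.17773678501873363), array([0.42627866, 0.18953289, 0.19730767])) [4.95525754 0.4791025  7.64892345] [ 0.48  0.09 -1.03  1.87  0.08  1.23 -0.55]
```

View pics/i2.png

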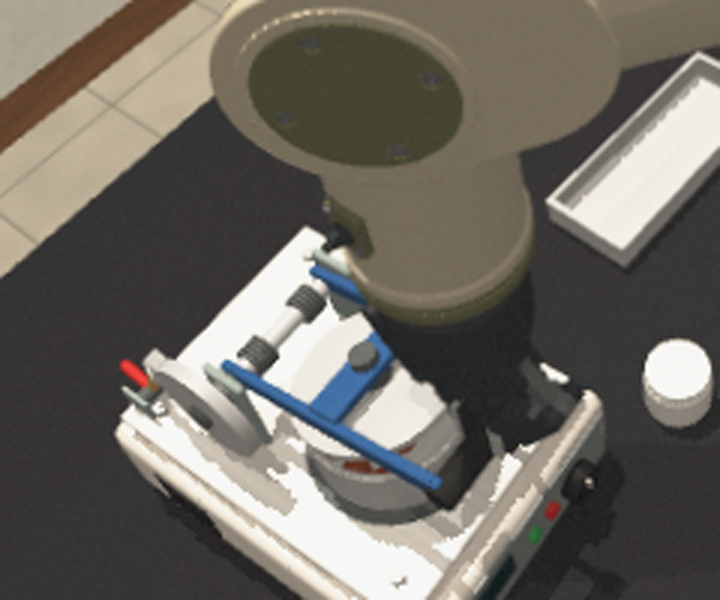

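```bash
python3 -m crank '[[-1,[0,-0.036,0.229],[0,0,0]],[-1,[0,-0.012,0.225],[0,0,0]],[-1,[0,0,0.04],[0,0,0]],[-1,[0,0,0],[0,0,0]],[-1,[0,0,0],[0,0,0]]]' 40
python3 - <<'E'
from h import *
o=manip.get_obs();print(clampang(),o["ft_force"],o["joint_pos"].round(2))
im=manip.camera("side");cv2.imwrite("pics/i3.png",cv2.resize(im[200:400,60:300],None,fx=3,fy=3,interpolation=cv2.INTER_CUBIC))
E
```

```text
clock: 22.2
position: [0.4225, 0.1893, 0.1417]
ee_rot: [0.699, 0.715, -0.001, 0.001]
ft_force: [-1.4, -2.6, 15.8]
grip_width: 0.209
(np.float64(1.2573301237915404), np.float64(0.17758013154068533), array([0.422483  , 0.18939138, 0.15869833])) [-1.39155921 -2.64632986 15.84444134] [ 0.46  0.13 -1.03  1.92  0.13  1.15 -0.59]
```

View pics/i3.png

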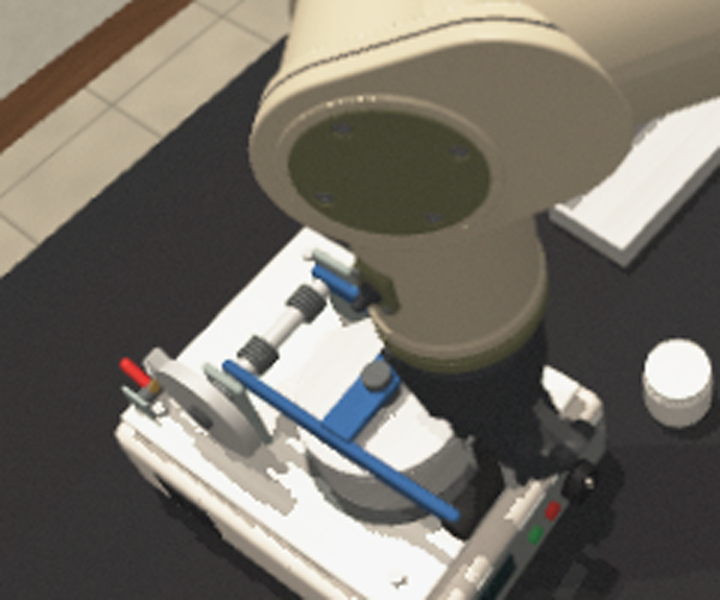

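The lid lies flush, with an angle of about 1.257 and 16 N. I'll press 1.5 mm more to confirm the hard stop and check that it holds.

```bash
python3 -m crank '[[-1,[0,0,0.02],[0,0,0]],[-1,[0,0,0],[0,0,0]],[-1,[0,0,0],[0,0,0]],[-1,[0,0,0],[0,0,0]],[-1,[0,0,0],[0,0,0]]]' 40
python3 - <<'E'
from h import *
o=manip.get_obs();print(clampang(),o["ft_force"])
im=manip.camera("top");cv2.imwrite("pics/i4.png",cv2.resize(im[140:300,130:440],None,fx=2.5,fy=2.5,interpolation=cv2.INTER_CUBIC))
E
```

```text
clock: 22.75
position: [0.4225, 0.1893, 0.1408]
ee_rot: [0.699, 0.715, -0.001, 0.001]
ft_force: [-4.4, -3.7, 25.5]
grip_width: 0.21
(np.float64(1.2622867316771396), np.float64(0.1775159392778106), array([0.42255578, 0.1893939 , 0.15781896])) [-4.38268724 -3.69292017 25.54074641]
```

View pics/i4.png

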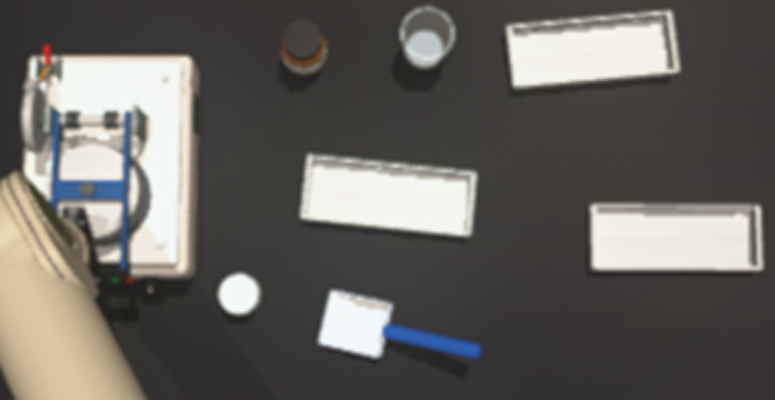

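The stop is stiff: 1 mm more gave 10 N more, so the lid is home. In the top view the scoop is flat, and the jar, beaker and tin are where they were. I'm handing in.

```bash
python3 -c "
from workcell import manip
print(manip.hand_in())
o=manip.get_obs();print(o['clock'],o['position'],o['ft_force'],o['grip_width'])"
```

```text
the job is handed in; nothing more can be done
None
the job is handed in; nothing more can be done
```

The job is handed in. All five balls went into the mill's bowl with the scoop, none spilled. The scoop is back on the bench at its old place. The gripper is still closed on the clamp bar, pressing it down.

**Last checks:**
- **Clamp:** the angle worked out from the tool position is about 1.26 rad (home is 1.25), and the lid looks flush. About 25 N pushes back on the tool, and 1 mm more travel added 10 N, so it is on the hard stop.
- **Balls:** I saw all five in the bowl up to the moment the lid closed. They can't be seen now.
- **Scoop and bystanders:** in the last top view the scoop lies flat and released, and the jar, beaker and tin look unmoved.
- **Time:** about 23 s of the 69 s were used.

**What went wrong or disagreed:**
- **First grasp:** it closed on nothing. The fingertips measured about level with the tool point, where the text puts them 22 mm ahead, so I gripped again 24 mm lower.
- **Scooping:** the first push stalled at 18 N, with corner balls jammed 10 mm short of the tray wall. Small sideways wiggles freed them.
- **Bar height:** two close wrist views gave 0.35 m, against 0.329 m in the text. The views were too close together to trust, so I used 0.329 m, and the arc fitted the 178 mm radius to within 1 mm.

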